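# Set the stop screw of a turning jig to its setting block

### The arm

A 6-joint arm with a two-finger parallel gripper is mounted at the origin on the work surface. World frame = base frame: x ahead of the robot, y to its left, z up, the work surface at z = 0. Lengths are in m, angles in rad, forces in N, time in s.
With the tool pointing down it reaches from about 0.425 to 0.95 m from the base axis. Payload 3.5 kg.
Tool frame: the origin (TCP) lies midway between the tips of the shut fingers; the grasp point (between the pads) lies 19 mm behind it; y points along the fingers, x is the direction in which the jaws open and shut, and the axes are right-handed (so a half turn about y gives the same grasp; the last joint's range is limited). The gripper opens to 85 mm and grips with 20 to 120 N. Pads are 22 mm wide; open, the fingers measure 114 mm over their backs; the gripper's body (76 mm by 85 mm) begins 54 mm behind the grasp point. The pads swing forward as they close: fully open they stand 13 mm farther back than shut.
Start: joints at [-1.315, 0.286, 1.577, -0, 1.279, -0.15], TCP at [0.266, -0.62, 0.231] pointing down, gripper open.
Joint ranges: [-2.77, 2.77], [-0.9, 2.22], [0.21, 2.48], [-1.53, 4.67], [0.24, 2.81], [-2.84, 2.84]. Speed limits (rad/s): [2.79, 2.79, 3.14, 3.14, 3.14, 3.14].

### API

Orientations are given as a unit quaternion [x, y, z, w].
In Python, from plant import ctrl, viewer gives the robot as it stands.
- The arm moves only by the tool step_arm, never from a script. Its argument "rows" is a list of rows, each a list of 3 entries, a list of its own where there are three numbers: the turn, a rotation vector about the tool's x, y, z in degrees, then the shift along the tool's x, y, z in mm, then the closure, from 0 (fully open) to 1 (shut). A call has 1 to 10 rows; each row is the pose to reach, as a shift and turn from the pose commanded when the call began, along the tool's axes at that moment; what a row does not reach only later rows make up. A row lasts 1/12 s, in which the tool goes at most 41.7 mm and 7.16 degrees, less where a joint would pass 70% of its speed; a pose out of reach is approached as far as the arm can. A call with a gripper value outside its range is refused whole. The fingers move at their own pace and stop on an object; "newtons" is the grip in N (left out, the last holds). Time passes only in rows, so rows that repeat a pose let the fingers close. It gives the time, the measured TCP pose, the force and the opening at its end, in the units of the state.
- ctrl.get_state(): the state, without advancing time (a new reading comes with each control period).
- viewer.read_camera(name): name is "side" or "top"; returns (picture, depth): 384x512x3 uint8, red, green, blue; 384x512 float32, m along the optical axis (not along the pixel's ray), 0 where there is no reading.
- viewer.calibration(name): a dict with "K" (3x3 intrinsics, pixels), "D" ([k1, k2, p1, p2, k3] as OpenCV has them; the pictures are not rectified), "R" (3x3) and "t" (3): a world point X has camera coordinates R X + t. Camera axes: x right, y down, z forward; pixel columns grow to the right and rows downward; lengths in m; the calibration is good to about 2 mm. A picture is of the moment at which its call begins. calibration takes no time and is no camera call.
- ctrl.sign_off(): hands the job in, once; it reports no verdict.
The state is a dict: "time": time; "qpos": joint angles; "dq": joint speeds; "joint_efforts": joint torques, N m; "eef_pos": TCP position; "tcp_rot": TCP orientation; "contact_force": force on the tool from outside, world axes, zero at the start; "wrist_torque": the same for the moment, N m; "opening": opening from 0.0 (shut) to 1.0 (fully open).
Only numpy, scipy, OpenCV 4.12 (cv2) and the standard library are available. Lean on these libraries where they do the work, as an engineer would, in place of code of your own. Each camera call takes 0.05 s, during which the arm holds its last target.

### The job

Take the yellow-handled square driver from its rack and turn the stop screw on the green bridge down until the wooden setting block just drags beneath the screw's foot: slid by its tab, the block should feel a light, definite drag of about 4 newtons, neither free nor clamped. Feel for that drag by sliding the block along its channel with the fingers, put the driver back upright in its own hole in the rack, and leave the block under the screw; turn the screw only with the driver and without forcing it, never wind it hard onto the block, and leave the other things alone.

Things in the scene. Friction and masses are not known exactly. Their poses are not given: they have to be found in the camera images.
- bed: Dark steel bed plate 260 x 66 x 12 mm, fixed, with two guide strips (10 mm high, inner faces 43 mm apart) that make a channel along its x axis. Origin on the table directly below the screw's axis; its z is up; its -x end points roughly to the robot. Plate from x = -150 to +110 mm.
- bridge: Green bridge fixed astride the bed: beam 44 x 146 x 16 mm, top 66 mm above the table, legs at y = +-62 mm. Carries the stop screw; under it hangs its sprung foot, a 16 mm brass disc. How low the foot hangs is NOT known: with screw at 0 it is 1 to 5 mm above the block. Touching, it presses 2.5 N per mm of further travel. Origin on the table below the screw's axis, axes as the bed's.
- screw (a joint): Angle of the stop screw (rad), growing as it is turned clockwise seen from above, which lowers it: 3.5 mm per radian (steep quick-set thread). Starts between -0.3 and 0; travel -1.0 to 2.3. It stays where it is left; about 0.12 N m turns it. The right setting lets the foot press with 1.5 to 5 N (aim at 3 N, a drag of 4 to 5 N); over 12 N is jammed.
- socket (a point): Centre of the mouth of the square socket in the top of the screw's 44 mm square steel head (about 98 mm above the table; moves down with the screw). Its z is up; the socket's sides lie along its x and y, which turn with the screw. Socket 17.6 mm square and 20 mm deep, lead-in chamfer 3 mm.
- tab (a point): Centre of the dark tab, the setting block's grip: 14 mm thick along the channel (x), 26 mm across (y), its top 42 mm above the block's; this point is 23 mm above the block's top face and 53 mm above the table. Axes as the block's: x along the channel away from the robot.
- block: Loose light-wood setting block 170 (x) x 40 x 18 mm, 150 g, flat in the channel under the bridge, tab towards the robot. Origin mid-underside; tab at x = -70 mm. It can slide 15 mm either way from its start and stay under the foot. Sliding friction 0.6 +-15 % above and below: free it drags with 0.9 N, the foot adds 1.2 N of drag per N of press, and weight put on the tab 0.6 N per N.
- driver_handle (a point): Centre of the driver's yellow handle, 50 (x) x 22 (y) x 44 mm (z): grip it across y. z is up. Loose, 160 g. The plain square steel shank (16 x 16 mm, sides along x and y) goes 65 mm down from the handle's underside, its last 4 mm a round nose tapering to 13 mm; the tip is 87 mm below this point.
- driver_tip (a point): Middle of the flat lower end of the driver's shank. The driver stands freely upright when left in the screw's socket or in the rack.
- rack: Fixed wooden rack 60 x 160 x 45 mm with two round holes 29 mm wide and 38 mm deep (chamfer 3 mm) at y = +-50 mm (floor 7 mm above the table). The drivers stand upright in them; which is in which varies. Origin on the table under its middle.
- spare_block: Bystander, to be left alone: plain mid-brown block 120 x 40 x 26 mm.
- spindle: Bystander, to be left alone: dark turned spindle 112 mm tall standing on its 48 mm foot.
- bowl: Bystander, to be left alone: wooden bowl 120 mm wide, 50 mm high.
- polish: Bystander, to be left alone: amber jar 60 mm wide, 70 mm high.
- mallet: Bystander, to be left alone: hammer lying to the robot's left.
- sanding_block: Bystander, to be left alone: cork sanding block 75 x 45 x 30 mm.
- slim_driver: Bystander, to be left alone: driver of the same shape with a red handle and a thin round shank with a round socket end, standing in the rack's other hole.

How it is judged:
On the way, in this order (a step that is already met when the one before it is completed fails the run):
1. the driver's square is in the screw's socket, at least 10 mm deep (z of driver_tip in the frame of socket below -0.01 m and horizontal distance between driver_tip and socket below 0.005 m), for 0.2 s.
2. at or near the right setting (foot pressing with 1 to 7 N as it slides) the block is slid with the fingers under the foot, at over 2 mm/s (contact force between bridge and block between 1 and 7 N and linear speed of block above 0.002 m/s and contact force between the fingers and block above 0.3 N), for 0.2 s.
At the end, for the whole second after the job is handed in: The foot presses on the setting block with 1.5 to 5 N, the block lies flat in its channel within 35 mm of where it began, and the driver stands upright (within 0.2 rad) and still in the rack hole it came from (tip within 15 mm of its start) (contact force between bridge and block between 1.5 and 5 N and distance of driver_tip from where it was at the start of the episode below 0.015 m and angle between driver_handle's own z axis and vertical below 0.2 rad and linear speed of driver below 0.01 m/s and linear speed of block below 0.005 m/s and distance of block from where it was at the start of the episode below 0.035 m and height (world z) of block below 0.016 m); the robot touches nothing.
It fails at once if the screw is wound hard onto the block (foot presses over 12 N) (contact force between bridge and block above 12 N).
It fails at once if the driver is rammed or strained against the screw or bridge (over 30 N) (contact force between driver and bridge above 30 N).
It fails at once if the fingers themselves push on the screw or bridge (over 8 N) (contact force between the fingers and bridge above 8 N).
It fails at once if a bystander is disturbed (moved over 20 mm) (distance of any of spare_block, spindle, bowl, polish, mallet, sanding_block, slim_driver from where it was at the start of the episode above 0.02 m).
It also fails if it takes over 72 s, if anything falls off the work surface, if the arm or the gripper's body presses on something with over 40 N, if the wrist force passes 120 N, or if a joint passes its speed limit or range.

## Working session

There is one attempt and no reset: what is moved stays moved. The work goes in short steps, Python scripts to look and compute and a tool call to move; the robot and the scene stay as the last step left them, time stands still between calls to the robot, and variables do not carry over. Pictures are saved under pics/ and viewed, and the job is handed in when it is done.

Besides the shell and the picture viewer there is one more tool, called after "Emit:" as a command line: name --argument value ..., lists and objects as JSON in quotes. step_arm: Moves the arm, as the interface text tells. Its arguments: {"type":"object","properties":{"rows":{"type":"array"},"newtons":{"type":"number"}},"required":["rows"]}

```bash
ls; mkdir -p pics; python3 - <<'E'
from plant import ctrl, viewer
import cv2
print(ctrl.get_state())
for n in ("side","top"):
    im,d=viewer.read_camera(n)
    import numpy as np
    np.savez(f"pics/{n}0.npz",im=im,d=d)
    cv2.imwrite(f"pics/{n}0.png",im[:,:,::-1])
    c=viewer.calibration(n); print(n,c)
E
```

```text
pics
{'time': 0.0, 'qpos': array([-1.31499339e+00,  2.87168686e-01,  1.57819189e+00, -1.68623923e-05,
        1.27858717e+00, -1.50014400e-01]), 'dq': array([ 0.00123099,  0.00060733, -0.00048315,  0.00140097, -0.00136048,
       -0.00050619]), 'joint_efforts': array([ 8.90534757e-04, -4.05981266e+01, -2.92626268e+01, -5.84096688e-05,
        5.84123700e-03,  9.07736990e-06]), 'eef_pos': array([ 0.26631507, -0.61952373,  0.2299371 ]), 'tcp_rot': array([-0.58994983,  0.38960388, -0.38835809,  0.59105499]), 'contact_force': array([-0.21608722, -0.06744473, -0.57914684]), 'wrist_torque': array([-0.00251896, -0.02409162,  0.00472404]), 'opening': 1.000695161305033}
side {'K': array([[399.37214775,   0.        , 254.85059274],
       [  0.        , 399.37214775, 192.70114116],
       [  0.        ,   0.        ,   1.        ]]), 'D': array([-0.10785197,  0.        ,  0.        ,  0.        ,  0.        ]), 'R': array([[-0.9010253 , -0.43333845,  0.01926658],
       [-0.23896276,  0.4588175 , -0.85579396],
       [ 0.36200858, -0.77569601, -0.51695792]]), 't': array([0.50055077, 0.19389274, 0.95398184])}
top {'K': array([[391.91685605,   0.        , 253.86621208],
       [  0.        , 391.91685605, 192.81425316],
       [  0.        ,   0.        ,   1.        ]]), 'D': array([-0.02186985,  0.        ,  0.        ,  0.        ,  0.        ]), 'R': array([[ 0.00806268, -0.99996557, -0.00196127],
       [-0.99162358, -0.00774255, -0.12892913],
       [ 0.12890951,  0.00298436, -0.99165187]]), 't': array([0.04974674, 0.52370232, 1.2959305 ])}
```

View pics/top0.png

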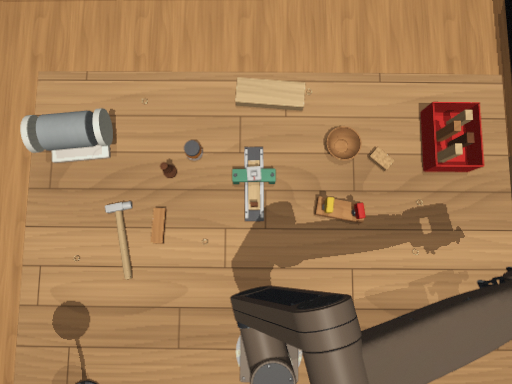

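View pics/side0.png

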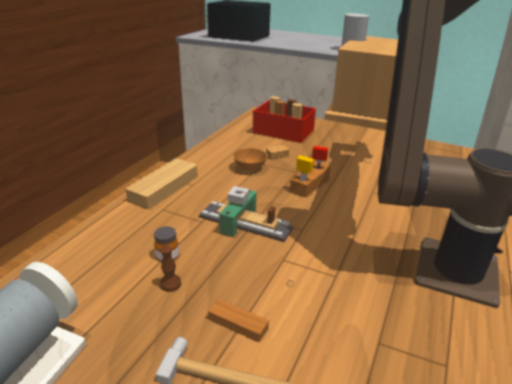

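The top view shows the bed and bridge near pixel (254,180), the screw head at (254,174), the tab around (254,205), the yellow handle at (330,205) and the red one at (360,210). Next I measure these.

```bash
cat > h.py <<'E'
import numpy as np, cv2
from plant import ctrl, viewer
from scipy.spatial.transform import Rotation as Rn
def ray(c,uv):
    p=cv2.undistortPoints(np.array(uv,float).reshape(-1,1,2),c["K"],c["D"]).reshape(-1,2)
    d=np.c_[p,np.ones(len(p))]@c["R"]          # world dirs (scaled by depth z=1)
    o=-c["R"].T@c["t"]
    return o,d
def onplane(c,uv,z):
    o,d=ray(c,uv); s=(z-o[2])/d[:,2]; return o+d*s[:,None]
def cloud(c,dep):
    v,u=np.mgrid[:dep.shape[0],:dep.shape[1]]
    o,d=ray(c,np.c_[u.ravel(),v.ravel()]); P=o+d*dep.ravel()[:,None]
    return P.reshape(dep.shape+(3,))
def proj(c,X):
    return cv2.projectPoints(np.array(X,float).reshape(-1,1,3),cv2.Rodrigues(c["R"])[0],c["t"],c["K"],c["D"])[0].reshape(-1,2)
def st():
    s=ctrl.get_state(); R=Rn.from_quat(s["tcp_rot"]).as_matrix()
    return s,R
def save(name,im,crop=None,k=1):
    a=im if crop is None else im[crop[1]:crop[3],crop[0]:crop[2]]
    cv2.imwrite(f"pics/{name}.png",cv2.resize(a[:,:,::-1],None,fx=k,fy=k,interpolation=cv2.INTER_CUBIC))
E
python3 - <<'E'
from h import *
t=np.load("pics/top0.npz"); s=np.load("pics/side0.npz")
ct=viewer.calibration("top"); cs=viewer.calibration("side")
save("tc",t["im"],(220,135,380,235),5)
save("sc",s["im"],(190,140,340,245),5)
P=cloud(ct,t["d"]); 
hsv=cv2.cvtColor(t["im"],cv2.COLOR_RGB2HSV)
def mask(lo,hi,box):
    m=cv2.inRange(hsv,lo,hi); k=np.zeros_like(m); k[box[1]:box[3],box[0]:box[2]]=255; return m&k
for n,lo,hi,z in (("yellow",(22,150,120),(35,255,255),None),("red",(0,200,120),(6,255,255),None),("green",(60,80,40),(95,255,255),0.066)):
    m=mask(lo,hi,(220,135,380,235)); cs_,_=cv2.findContours(m,0,2); cc=max(cs_,key=cv2.contourArea)
    r=cv2.minAreaRect(cc); zz=P[m>0][:,2]; print(n,r,m.sum()//255,np.percentile(zz,[5,50,95]),np.median(P[m>0],0))
E
```

```text
yellow ((329.5, 204.5), (6.405029296875, 15.46041488647461), 6.34019136428833) 103 [0.10926198 0.11608644 0.12027286] [ 0.47837575 -0.18571071  0.11608644]
red ((359.0, 217.0), (0.0, 0.0), 0.0) 8 [0.10993131 0.11475392 0.11633718] [ 0.45898959 -0.27640563  0.11475392]
green ((239.5, 176.0), (14.0, 13.0), 90.0) 332 [0.04357436 0.06518137 0.07040984] [0.57605842 0.08046479 0.06518137]
```

View pics/tc.png

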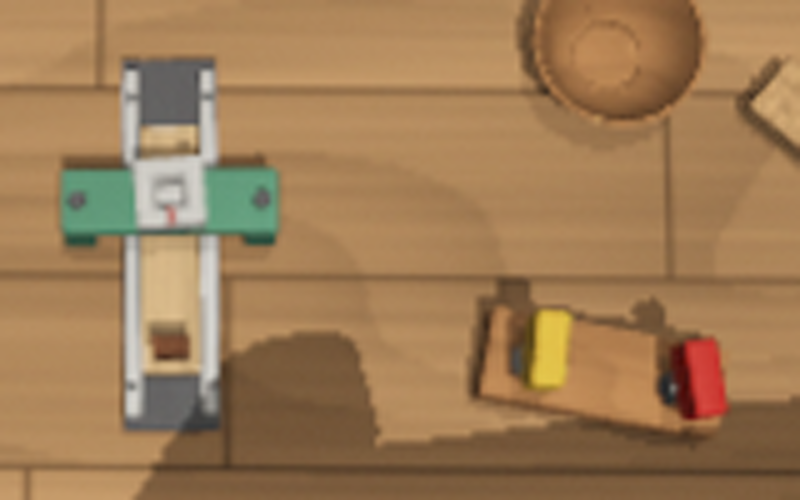

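View pics/sc.png

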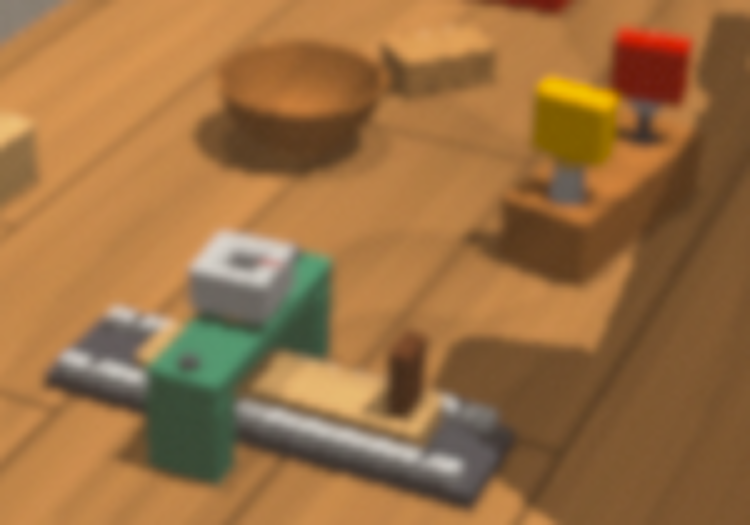

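```bash
cat > m.py <<'E'
from h import *
ct=viewer.calibration("top"); cs=viewer.calibration("side")
def up(im,box,k=8):
    a=im[box[1]:box[3],box[0]:box[2]]; return cv2.resize(a,None,fx=k,fy=k,interpolation=cv2.INTER_CUBIC)
def topix(p,box,k=8): return (np.array(p,float)+0.5)/k-0.5+np.array(box[:2])
def blob(m):
    c,_=cv2.findContours(m,0,2); return max(c,key=cv2.contourArea)
def rect(c,im,box,lo,hi,z,space=cv2.COLOR_RGB2HSV):
    k=8;a=up(im,box,k); m=cv2.inRange(cv2.cvtColor(a,space),lo,hi); cc=blob(m)
    px=topix(cc.reshape(-1,2),box,k); W=onplane(c,px,z)[:,:2]
    r=cv2.minAreaRect((W*1000).astype(np.float32)); return r,px,W,m
E
python3 - <<'E'
from m import *
t=np.load("pics/top0.npz"); s=np.load("pics/side0.npz")
print("cam top",-ct["R"].T@ct["t"],"cam side",-cs["R"].T@cs["t"])
ti=t["im"]
a=up(ti,(230,130,280,230)); cv2.imwrite("pics/a.png",cv2.resize(a,None,fx=.75,fy=.75)[:,:,::-1])
h=cv2.cvtColor(ti,cv2.COLOR_RGB2HSV)
print(h[174,246:264].tolist()); print(h[170:182,254].tolist()); print("tab",h[198:210,254].tolist());print(h[203,248:262].tolist()); print("yel",h[205,322:338].tolist()); print("strip",h[195,242:266].tolist())
for n,box,lo,hi,z in (("yellow",(318,190,342,220),(20,140,110),(35,255,255),.116),("red",(350,195,372,225),(0,190,100),(8,255,255),.114),("head",(244,162,264,184),(0,0,170),(180,60,255),.098),("green",(228,160,280,190),(60,80,40),(95,255,255),.066)):
    r,px,W,m=rect(ct,ti,box,lo,hi,z); cv2.imwrite(f"pics/m_{n}.png",m); print(n,r,px.min(0),px.max(0))
E
```

```text
cam top [0.35185671 0.0499323  1.35272996] cam side [0.15199244 0.86794642 0.64945681]
[[73, 92, 153], [44, 15, 191], [21, 12, 209], [27, 11, 208], [21, 14, 187], [21, 13, 196], [23, 11, 208], [20, 11, 209], [20, 11, 208], [18, 12, 209], [20, 13, 171], [20, 13, 178], [23, 11, 203], [23, 11, 207], [53, 17, 192], [71, 60, 167], [74, 93, 156], [73, 94, 157]]
[[18, 15, 165], [19, 14, 144], [20, 12, 194], [21, 12, 207], [20, 11, 208], [20, 13, 174], [6, 54, 178], [4, 86, 190], [3, 97, 190], [5, 74, 178], [12, 41, 136], [68, 52, 94]]
tab [[18, 91, 218], [17, 101, 180], [17, 105, 150], [16, 114, 121], [11, 141, 116], [11, 146, 124], [11, 147, 125], [11, 149, 111], [13, 137, 95], [17, 102, 182], [18, 92, 216], [18, 97, 173]]
[[18, 64, 204], [18, 101, 180], [14, 128, 145], [11, 149, 132], [11, 148, 124], [11, 150, 122], [11, 146, 124], [11, 150, 122], [11, 147, 118], [12, 137, 130], [17, 103, 189], [18, 91, 197], [16, 36, 183], [23, 11, 200]]
yel [[13, 95, 86], [15, 45, 80], [18, 125, 94], [21, 189, 96], [21, 190, 118], [23, 178, 203], [23, 172, 224], [24, 173, 226], [24, 174, 226], [23, 175,
[... 364 characters left out ...]
], [17, 90, 192], [18, 33, 186], [20, 11, 202], [20, 7, 212], [16, 19, 172], [15, 117, 146], [15, 129, 136]]
yellow ((477.17913818359375, -186.44383239746094), (25.409896850585938, 52.787776947021484), 82.94017028808594) [324.6875 196.3125] [334.1875 212.5625]
red ((459.0730285644531, -284.5853271484375), (48.48107147216797, 25.061201095581055), 2.5562384128570557) [356.3125 202.8125] [364.6875 218.1875]
head ((587.6224365234375, 55.515167236328125), (60.31450271606445, 64.8251724243164), 0.4378470778465271) [243.5625 161.5625] [263.4375 179.8125]
green ((575.5352172851562, 101.97759246826172), (48.664337158203125, 46.50749588012695), 2.52984356880188) [232.5625 168.8125] [246.6875 183.1875]
```

View pics/a.png

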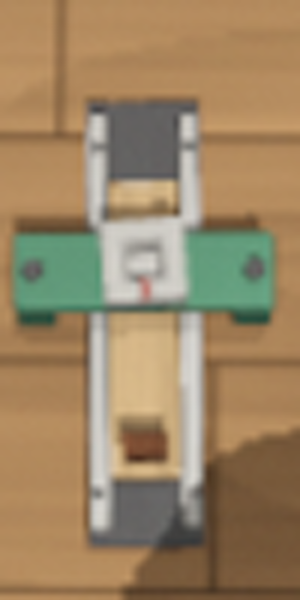

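```bash
python3 - <<'E'
from m import *
t=np.load("pics/top0.npz"); ti=t["im"]; P=cloud(ct,t["d"])
r,px,W,m=rect(ct,ti,(318,190,342,220),(20,140,160),(35,255,255),.116); print("yellow V>160",r,px.min(0),px.max(0))
r,px,W,m=rect(ct,ti,(320,185,342,220),(20,140,150),(35,255,255),.116); print("yellow V>150",r)
sat=cv2.cvtColor(ti,cv2.COLOR_RGB2HSV)[:,:,1].astype(float)
def cross(line,th,x0,step):
    x=x0
    while (line[x]<th): x+=step
    a,b=line[x-step],line[x]; return x-step+step*(th-a)/(b-a)
L=[];Rr=[]
for v in range(170,180):
    L.append((cross(sat[v],52,249,-1),v)); Rr.append((cross(sat[v],52,260,1),v))
L=np.array(L);Rr=np.array(Rr); print(L[:,0].round(2),Rr[:,0].round(2))
for E in (L,Rr):
    w=onplane(ct,E,.098); p=np.polyfit(w[:,0],w[:,1],1); print("edge dy/dx",p, np.degrees(np.arctan(p[0])))
print("head mid", (onplane(ct,L,.098).mean(0)+onplane(ct,Rr,.098).mean(0))/2, "width",onplane(ct,L,.098).mean(0)-onplane(ct,Rr,.098).mean(0))
T=[];B=[]
g=cv2.cvtColor(ti,cv2.COLOR_RGB2GRAY).astype(float)
for u in range(248,261):
    print(u,g[163:185,u].astype(int).tolist())
print("head depth z",P[167:180,248:260,2].round(3)[::3,::2])
# bed outer strips edges, z=.022
print("bed rows"); 
for v in (155,160,190,195,200,205):
    print(v,sat[v,240:270].astype(int).tolist())
E
```

```text
yellow V>160 ((477.3041687011719, -187.76193237304688), (22.873416900634766, 51.870849609375), 83.76618957519531) [325.8125 196.3125] [334.0625 212.4375]
yellow V>150 ((477.0463562011719, -187.55264282226562), (23.189865112304688, 52.62649917602539), 83.70528411865234)
[245.84 246.13 246.29 246.46 246.52 246.51 246.55 246.55 246.59 246.58] [260.57 260.55 260.76 260.85 260.81 260.84 261.11 261.22 261.19 260.93]
edge dy/dx [0.07901132 0.03302692] 4.517629705618824
edge dy/dx [ 0.07000292 -0.00886436] 4.0043393656761195
head mid [0.57495924 0.05491902 0.098     ] width [-0.00036284  0.04704371  0.        ]
248 [163, 131, 107, 129, 191, 204, 204, 205, 205, 205, 206, 206, 206, 205, 200, 197, 197, 153, 94, 138, 153, 152]
249 [181, 145, 117, 137, 192, 205, 204, 201, 203, 206, 206, 206, 206, 205, 205, 206, 205, 157, 93, 150, 166, 167]
250 [176, 141, 114, 147, 194, 205, 201, 189, 182, 181, 184, 184, 186, 190, 201, 206, 205, 157, 92, 149, 164, 165]
251 [176, 142, 116, 155, 196, 205, 196, 178, 160, 170, 188, 193, 169, 168, 197, 205, 206, 157, 89, 149, 167, 166]
252 [180, 146, 119, 156, 196, 205
[... 1326 characters left out ...]
121, 124]
160 [120, 121, 121, 120, 40, 10, 12, 15, 83, 86, 67, 60, 59, 61, 61, 76, 86, 84, 85, 76, 14, 12, 12, 68, 121, 119, 120, 120, 122, 121]
190 [128, 130, 129, 128, 87, 13, 11, 12, 81, 92, 93, 93, 93, 93, 94, 92, 95, 95, 95, 92, 21, 10, 8, 24, 125, 131, 132, 128, 128, 127]
195 [124, 124, 124, 124, 89, 14, 11, 12, 79, 92, 93, 92, 92, 93, 92, 93, 95, 95, 95, 90, 33, 11, 7, 19, 117, 129, 127, 125, 125, 124]
200 [120, 121, 122, 121, 94, 14, 11, 13, 73, 101, 105, 106, 107, 106, 105, 105, 109, 101, 96, 91, 35, 11, 8, 26, 114, 128, 124, 121, 121, 120]
205 [122, 121, 124, 122, 103, 14, 11, 10, 46, 80, 113, 150, 150, 148, 149, 153, 148, 136, 103, 90, 38, 11, 11, 27, 121, 129, 130, 128, 128, 133]
```

```bash
python3 - <<'E'
from m import *
t=np.load("pics/top0.npz"); s=np.load("pics/side0.npz"); ti=t["im"]
S=onplane(ct,[(253.5,172.85)],.098); print("socket",S, "side proj",proj(cs,S))
b=(222,178,262,214); a=up(s["im"],b,16); cv2.imwrite("pics/s_head.png",a[:,:,::-1])
b=(290,145,335,185); a=up(s["im"],b,14); cv2.imwrite("pics/s_yel.png",a[:,:,::-1])
sat=cv2.cvtColor(ti,cv2.COLOR_RGB2HSV)[:,:,1].astype(float)
def cross(line,th,x0,step):
    x=x0
    while (line[x]<th): x+=step
    a,b=line[x-step],line[x]; return x-step+step*(th-a)/(b-a)
mid=[]
for v in list(range(154,163))+list(range(185,206)):
    l=cross(sat[v],60,246,-1); r=cross(sat[v],60,261,1)
    w=onplane(ct,[(l,v),(r,v)],.022); mid.append([*w.mean(0)[:2],w[0,1]-w[1,1]])
mid=np.array(mid); p=np.polyfit(mid[:,0],mid[:,1],1); print("bed axis",p,np.degrees(p[0]),"y at .575",np.polyval(p,.575),"w",mid[:,2].mean())
Y=np.array([.4772,-.1877,.116]); print("yel side proj",proj(cs,Y))
E
```

```text
socket [[0.58038728 0.05542618 0.098     ]] side proj [[238.24240605 191.49421695]]
bed axis [0.02434716 0.04119393] 1.3949896781507738 y at .575 0.055193549057697716 w 0.06507756475106453
yel side proj [[305.50138919 158.02607597]]
```

View pics/s_head.png

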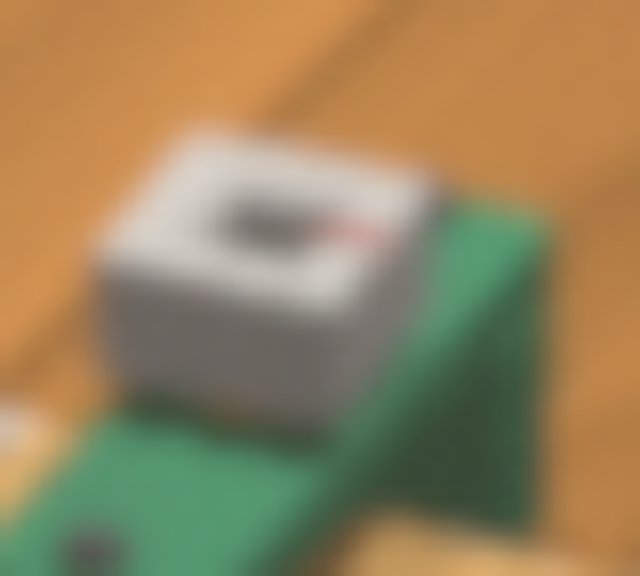

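View pics/s_yel.png

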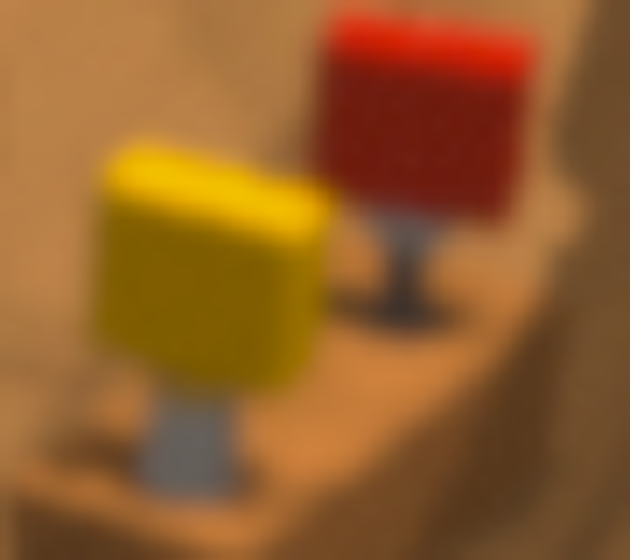

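```bash
python3 - <<'E'
from h import *
s,R=st(); print(R.round(3)); print("toolx yaw",np.degrees(np.arctan2(R[1,0],R[0,0])),"q1",np.degrees(s["qpos"][0]),"q6",np.degrees(s["qpos"][5]))
for p in ((.4772,-.1877),(.580,.0553),(.49,.053)): print(p,"r",np.hypot(*p),"az",np.degrees(np.arctan2(p[1],p[0])))
E
```

```text
[[ 0.395 -0.001  0.919]
 [-0.919  0.002  0.395]
 [-0.002 -1.     0.   ]]
toolx yaw -66.74820600130327 q1 -75.3413042441326 q6 -8.592910471459735
(0.4772, -0.1877) r 0.51278760710454 az -21.471506963476035
(0.58, 0.0553) r 0.5826303201859648 az 5.446392313911894
(0.49, 0.053) r 0.4928579917176955 az 6.173298842682881
```

```bash
cat >> h.py <<'E'
def plan(x,y,z,yaw,q=True):
    s,R=st(); c,n=np.cos(np.radians(yaw)),np.sin(np.radians(yaw))
    X=np.array([c,n,0]); Y=np.array([0,0,-1.]); D=np.c_[X,Y,np.cross(X,Y)]
    rv=Rn.from_matrix(R.T@D).as_rotvec(degrees=True); sh=R.T@(np.array([x,y,z])-s["eef_pos"])*1000
    print("t",round(s["time"],2),"turn",rv.round(1),"shift",sh.round(1),"pos",s["eef_pos"].round(4),"yaw",round(np.degrees(np.arctan2(R[1,0],R[0,0])),2),"F",s["contact_force"].round(2),"open",round(s["opening"],3),"q6",round(np.degrees(s["qpos"][5]),1))
E
python3 -c "
from h import *
plan(.4772,-.1877,.19,83.8)"
```

```text
t 0.1 turn [  -0.2 -150.5   -0. ] shift [-313.5   40.8  364.2] pos [ 0.2664 -0.6196  0.23  ] yaw -66.75 F [-0.33 -1.21 -0.24] open 0.999 q6 -8.6
```

Emit:
step_arm --rows '[[[0,-7,0],[-16,2,18],0],[[0,-14,0],[-40,5,46],0],[[0,-21,0],[-66,9,77],0],[[0,-28,0],[-92,12,107],0],[[0,-35,0],[-118,15,137],0],[[0,-42,0],[-144,19,167],0.1],[[0,-49,0],[-170,22,197],0.2],[[0,-56,0],[-196,26,228],0.3],[[0,-63,0],[-222,29,258],0.3],[[0,-70,0],[-248,32,288],0.3]]'

```text
time: 0.93
eef_pos: [0.4334, -0.2765, 0.1987]
tcp_rot: [-0.707, -0.022, 0.022, 0.707]
contact_force: [0.1, -0.7, 0.7]
opening: 0.696
```

```bash
python3 -c "
from h import *
plan(.4772,-.1877,.19,83.8)"
```

```text
t 0.93 turn [ -0.  -80.2   0. ] shift [49.3  8.8 85.9] pos [ 0.4334 -0.2765  0.1987] yaw 3.58 F [ 0.14 -0.75  0.66] open 0.696 q6 -47.4
```

Emit:
step_arm --rows '[[[0,-7,0],[8,1,12],0.3],[[0,-14,0],[20,3,30],0.3],[[0,-21,0],[30,5,50],0.3],[[0,-28,0],[38,7,68],0.3],[[0,-35,0],[45,8,80],0.3],[[0,-42,0],[49,8,85],0.3],[[0,-49,0],[49,9,86],0.3],[[0,-56,0],[49,9,86],0.3],[[0,-63,0],[49,9,86],0.3],[[0,-70,0],[49,9,86],0.3]]'

```text
time: 1.77
eef_pos: [0.4769, -0.1896, 0.1898]
tcp_rot: [-0.566, -0.424, 0.424, 0.566]
contact_force: [-0.3, 0.2, 0.1]
opening: 0.701
```

```bash
python3 - <<'E'
from m import *
plan(.4772,-.1877,.12,83.8)
im,d=viewer.read_camera("side"); save("s1",im,(270,90,350,190),6)
im2,d=viewer.read_camera("top"); save("t1",im2,(280,160,400,240),6)
E
```

```text
t 1.77 turn [ -0.1 -10.2   0. ] shift [ 1.8 69.8  0.2] pos [ 0.4769 -0.1896  0.1898] yaw 73.62 F [-0.35  0.23  0.11] open 0.701 q6 -106.6
```

View pics/s1.png

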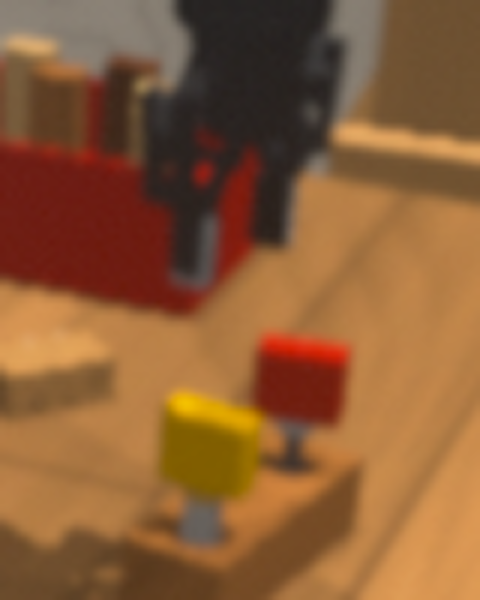

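View pics/t1.png

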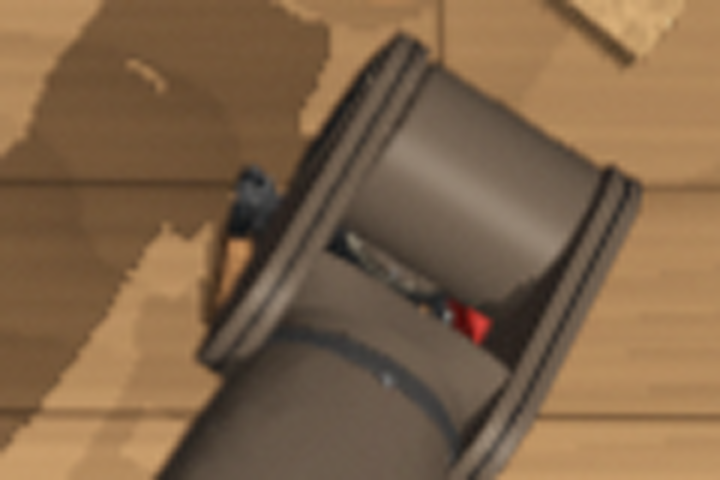

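Emit:
step_arm --rows '[[[0,-5,0],[1,15,0],0.3],[[0,-10,0],[2,40,0],0.35],[[0,-10.2,0],[2,65,0],0.35],[[0,-10.2,0],[2,85,0],0.35],[[0,-10.2,0],[2,100,0],0.35],[[0,-10.2,0],[2,112,0],0.35],[[0,-10.2,0],[2,117,0],0.35],[[0,-10.2,0],[2,117,0],0.35]]'

```text
time: 2.53
eef_pos: [0.477, -0.1876, 0.072]
tcp_rot: [-0.527, -0.47, 0.47, 0.529]
contact_force: [0.2, -0.4, -0.3]
opening: 0.647
```

```bash
python3 - <<'E'
from m import *
plan(.4772,-.1877,.072,83.8)
im,d=viewer.read_camera("side"); save("s2",im,(270,90,350,190),6)
s,R=st(); print(proj(cs,s["eef_pos"]))
E
```

```text
t 2.53 turn [-0.1 -0.4  0.1] shift [-0.1  0.  -0.2] pos [ 0.477  -0.1876  0.072 ] yaw 83.37 F [ 0.17 -0.45 -0.29] open 0.647 q6 -116.2
[[304.216242  170.3577538]]
```

View pics/s2.png

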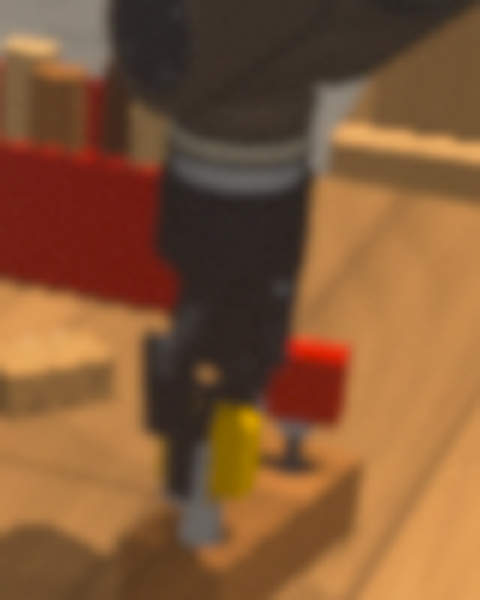

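Emit:
step_arm --rows '[[[0,0,0],[0,0,0],0.8],[[0,0,0],[0,0,0],0.8],[[0,0,0],[0,0,0],0.85],[[0,0,0],[0,0,0],0.85],[[0,0,0],[0,0,0],0.85],[[0,0,0],[0,0,0],0.85]]' --newtons 50

```text
time: 3.08
eef_pos: [0.4786, -0.1885, 0.0746]
tcp_rot: [0.528, 0.471, -0.47, -0.527]
contact_force: [0.1, -0.1, 5.2]
opening: 0.249
```

```bash
python3 -c "
from h import *
plan(.4772,-.1877,.22,83.8)"
```

```text
t 3.08 turn [ 0.1 -0.4 -0.1] shift [   0.5 -145.4    1.2] pos [ 0.4786 -0.1885  0.0746] yaw 83.45 F [ 0.06 -0.12  5.19] open 0.249 q6 -116.3
```

Emit:
step_arm --rows '[[[0,0,0],[0,-6,0],0.85],[[0,0,0],[0,-16,0],0.85],[[0,0,0],[0,-30,0],0.85],[[0,0,0],[0,-48,0],0.85],[[0,0,0],[0,-68,0],0.85],[[0,0,0],[0,-90,0],0.85],[[0,0,0],[0,-112,0],0.85],[[0,0,0],[0,-132,0],0.85],[[0,0,0],[0,-145,0],0.85],[[0,0,0],[0,-150,0],0.85]]'

```text
time: 3.92
eef_pos: [0.4785, -0.1885, 0.2262]
tcp_rot: [0.529, 0.471, -0.47, -0.526]
contact_force: [-0.0, 0.2, -1.4]
opening: 0.252
```

```bash
python3 - <<'E'
from m import *
plan(.580,.0553,.22,94.2)
im,d=viewer.read_camera("side"); save("s3",im,(270,60,350,190),5)
s,R=st(); print(proj(cs,s["eef_pos"]), proj(cs,s["eef_pos"]-[0,0,.068]))
E
```

```text
t 3.92 turn [  0.2 -10.7  -0.1] shift [253.8   6.  -73. ] pos [ 0.4785 -0.1885  0.2262] yaw 83.45 F [-0.04  0.15 -1.38] open 0.252 q6 -116.3
[[308.2388084  123.90945063]] [[306.32252284 145.25126389]]
```

View pics/s3.png

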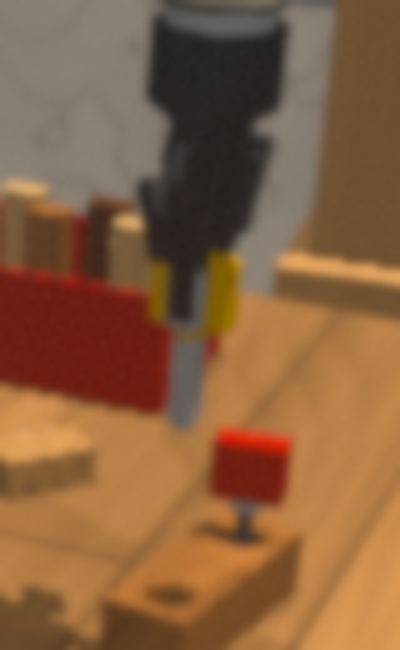

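Emit:
step_arm --rows '[[[0,-1,0],[10,1,-3],0.85],[[0,-2,0],[32,2,-9],0.85],[[0,-4,0],[62,4,-18],0.85],[[0,-5,0],[97,6,-28],0.85],[[0,-7,0],[132,8,-38],0.85],[[0,-8,0],[166,12,-48],0.85],[[0,-9,0],[198,16,-57],0.85],[[0,-10.7,0],[226,20,-65],0.85],[[0.2,-10.7,0],[245,24,-71],0.85],[[0.2,-10.7,0],[254,28,-73],0.85]]'

```text
time: 4.8
eef_pos: [0.5787, 0.0592, 0.1928]
tcp_rot: [-0.479, -0.517, 0.52, 0.483]
contact_force: [0.9, 0.0, -2.1]
opening: 0.25
```

Emit:
step_arm --rows '[[[0,0,0],[0,2,0],0.85],[[0,0,0],[0,2,0],0.85]]'

```text
time: 4.97
eef_pos: [0.578, 0.0561, 0.1911]
tcp_rot: [-0.479, -0.516, 0.52, 0.483]
contact_force: [0.1, -0.7, -1.6]
opening: 0.25
```

```bash
python3 - <<'E'
from m import *
plan(.580,.0553,.174,94.2)
im,d=viewer.read_camera("side"); save("s4",im,(200,120,280,220),6)
im2,d=viewer.read_camera("top"); save("t4",im2,(220,130,290,230),6)
s,R=st(); print(proj(cs,s["eef_pos"]-[0,0,.068]), proj(cs,[.580,.0553,.098]))
E
```

```text
t 4.97 turn [-0.4  0.   0. ] shift [-1.  17.1 -2.1] pos [0.578  0.0561 0.1911] yaw 94.22 F [ 0.08 -0.73 -1.57] open 0.25 q6 -98.6
[[238.88626346 182.9642643 ]] [[238.39226455 191.50709156]]
```

View pics/s4.png

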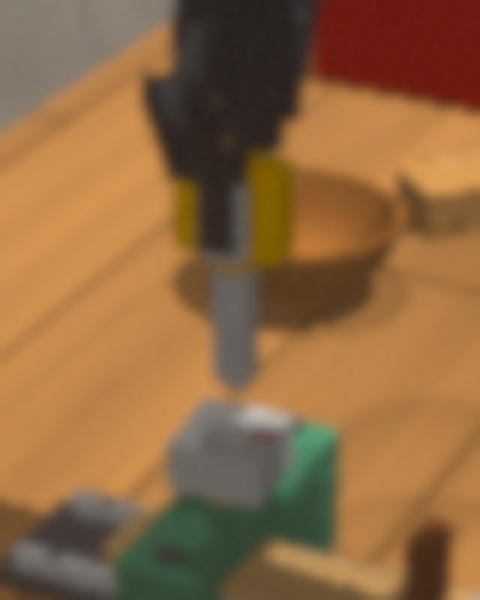

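View pics/t4.png

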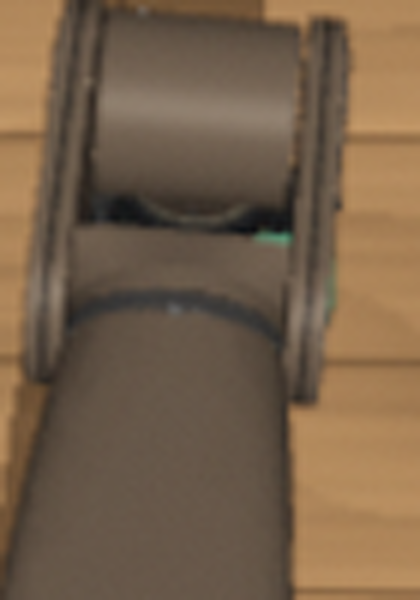

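Emit:
step_arm --rows '[[[-0.4,0,0],[-1,5,-2],0.85],[[-0.4,0,0],[-1,11,-2],0.85],[[-0.4,0,0],[-1,16,-2],0.85],[[-0.4,0,0],[-1,20,-2],0.85],[[-0.4,0,0],[-1,23,-2],0.85],[[-0.4,0,0],[-1,25,-2],0.85]]'

```text
time: 5.57
eef_pos: [0.5809, 0.0549, 0.1675]
tcp_rot: [0.482, 0.518, -0.517, -0.481]
contact_force: [-1.0, -1.1, -2.7]
opening: 0.257
```

```bash
python3 - <<'E'
from m import *
plan(.580,.0553,.156,94.2)
E
```

```text
t 5.57 turn [ 0.1 -0.1  0. ] shift [ 0.4 11.5  0.9] pos [0.5809 0.0549 0.1675] yaw 94.13 F [-0.96 -1.1  -2.66] open 0.257 q6 -98.7
```

Emit:
step_arm --rows '[[[0,0,0],[0,2,0],0.85],[[0,0,0],[0,4,0],0.85],[[0,0,0],[0,6,0],0.85]]'

```text
time: 5.82
eef_pos: [0.5815, 0.0552, 0.1623]
tcp_rot: [0.482, 0.519, -0.517, -0.481]
contact_force: [0.5, -0.8, -2.4]
opening: 0.251
```

Emit:
step_arm --rows '[[[0,0,0],[0,1,0],0.85],[[0,0,0],[0,2,0],0.85],[[0,0,0],[0,3,0],0.85]]'

```text
time: 6.07
eef_pos: [0.5812, 0.0552, 0.1593]
tcp_rot: [0.482, 0.519, -0.517, -0.481]
contact_force: [-0.2, 0.2, -1.8]
opening: 0.253
```

Emit:
step_arm --rows '[[[0,0,0],[0,1,0],0.85],[[0,0,0],[0,2,0],0.85],[[0,0,0],[0,3,0],0.85],[[0,0,0],[0,4,0],0.85]]'

```text
time: 6.4
eef_pos: [0.5813, 0.0552, 0.1553]
tcp_rot: [0.482, 0.519, -0.517, -0.481]
contact_force: [-0.8, 0.2, -1.5]
opening: 0.257
```

Emit:
step_arm --rows '[[[0,0,0],[0,1,0],0.85],[[0,0,0],[0,2,0],0.85],[[0,0,0],[0,3,0],0.85],[[0,0,0],[0,4,0],0.85]]'

```text
time: 6.73
eef_pos: [0.5813, 0.0551, 0.1512]
tcp_rot: [0.482, 0.519, -0.517, -0.481]
contact_force: [-1.0, 0.9, -1.0]
opening: 0.255
```

```bash
python3 - <<'E'
from m import *
plan(.580,.0553,.150,94.2)
im,d=viewer.read_camera("side"); save("s5",im,(200,120,280,220),6)
s,R=st(); print(s["wrist_torque"])
E
```

```text
t 6.73 turn [ 0.2 -0.1  0. ] shift [0.3 1.2 1.3] pos [0.5813 0.0551 0.1512] yaw 94.15 F [-0.99  0.88 -1.01] open 0.255 q6 -98.7
[-0.01386818  0.08742057  0.05471614]
```

View pics/s5.png

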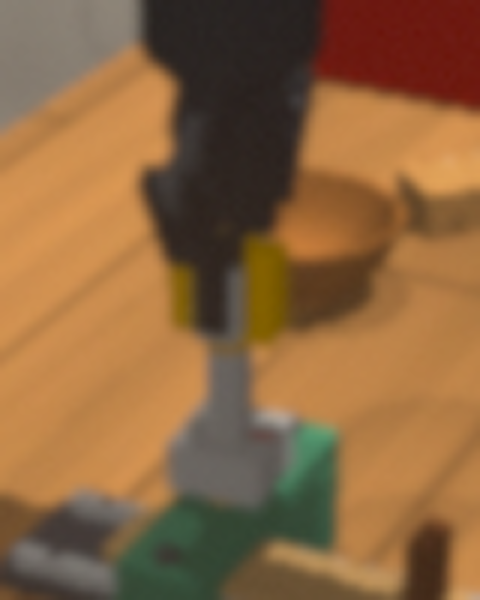

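Emit:
step_arm --rows '[[[0,3,0],[0,0,0],0.85],[[0,7,0],[0,0,0],0.85],[[0,11,0],[0,0.3,0],0.85],[[0,15,0],[0,0.5,0],0.85],[[0,18,0],[0,0.7,0],0.85],[[0,20,0],[0,0.8,0],0.85]]'

```text
time: 7.28
eef_pos: [0.5807, 0.0551, 0.1502]
tcp_rot: [0.565, 0.426, -0.425, -0.564]
contact_force: [-2.0, -1.3, -2.3]
opening: 0.251
```

```bash
python3 - <<'E'
from m import *
plan(.580,.0553,.150,94.2)
s,R=st(); print(s["wrist_torque"])
E
```

```text
t 7.28 turn [  0.1 -20.1   0. ] shift [-0.   0.2  0.8] pos [0.5807 0.0551 0.1502] yaw 74.06 F [-1.97 -1.31 -2.27] open 0.251 q6 -78.6
[-0.05777698  0.39880091  0.07541598]
```

Emit:
step_arm --rows '[[[0,3,0],[0,0.2,0],0.85],[[0,8,0],[0,0.5,0],0.85],[[0,13,0],[0,0.8,0],0.85],[[0,18,0],[0,1.1,0],0.85],[[0,23,0],[0,1.4,0],0.85],[[0,28,0],[0,1.7,0],0.85],[[0,33,0],[0,2,0],0.85],[[0,37,0],[0,2.2,0],0.85],[[0,40,0],[0,2.4,0],0.85],[[0,41,0],[0,2.5,0],0.85]]'

```text
time: 8.12
eef_pos: [0.581, 0.0554, 0.1477]
tcp_rot: [-0.678, -0.202, 0.2, 0.678]
contact_force: [-1.5, 1.0, -1.8]
opening: 0.253
```

```bash
python3 - <<'E'
from m import *
plan(.580,.0553,.150,94.2)
im,d=viewer.read_camera("side"); save("s6",im,(200,120,280,220),6)
s,R=st(); print(s["wrist_torque"])
E
```

```text
t 8.12 turn [  0.1 -61.1   0.1] shift [-0.9 -2.3  0.4] pos [0.581  0.0554 0.1477] yaw 33.08 F [-1.54  0.96 -1.79] open 0.253 q6 -37.7
[0.21581752 0.35553674 0.12568945]
```

View pics/s6.png

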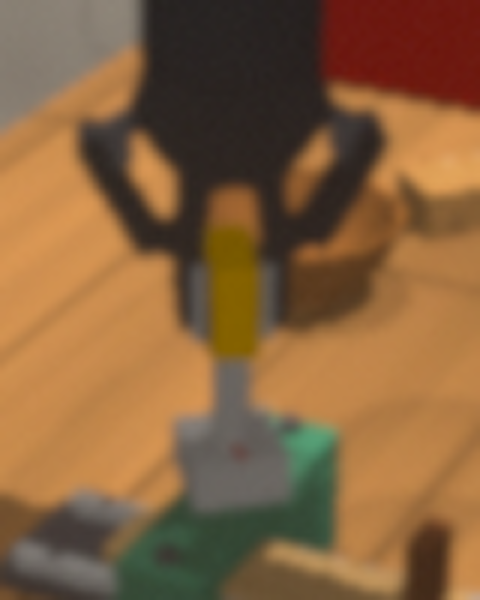

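Emit:
step_arm --rows '[[[0,0,0],[0,0,0],0.6],[[0,0,0],[0,0,0],0.35],[[0,0,0],[0,0,0],0.35],[[0,0,0],[0,0,0],0.35],[[0,0,0],[0,-10,0],0.35],[[0,0,0],[0,-30,0],0.35],[[0,0,0],[0,-55,0],0.35],[[0,0,0],[0,-70,0],0.35]]'

```text
time: 8.83
eef_pos: [0.5822, 0.055, 0.2216]
tcp_rot: [0.678, 0.204, -0.199, -0.677]
contact_force: [0.6, -0.3, 0.8]
opening: 0.652
```

```bash
python3 - <<'E'
from m import *
T=onplane(ct,[(253.75,203.6)],.072); print("tab",T, proj(cs,T))
plan(T[0,0],.0531,.13,1.4)
im,d=viewer.read_camera("side"); save("s7",im,(190,90,300,240),4)
E
```

```text
tab [[0.48262802 0.05388027 0.072     ]] [[271.48241066 208.54838654]]
t 8.83 turn [ 0.1 31.8  0.4] shift [-85.   90.8  53.3] pos [0.5822 0.055  0.2216] yaw 33.16 F [ 0.64 -0.33  0.76] open 0.652 q6 -37.7
```

View pics/s7.png

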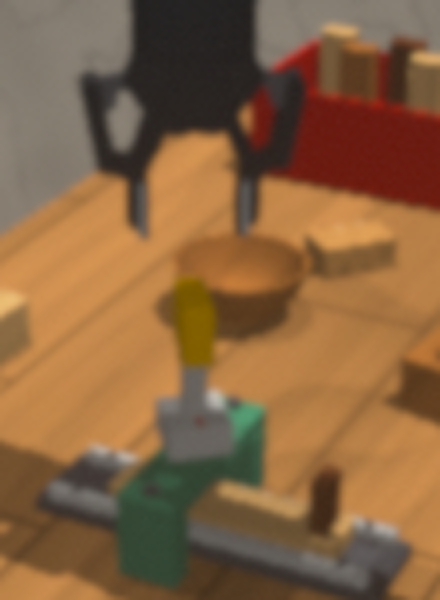

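Emit:
step_arm --rows '[[[0,4,0],[-12,0,8],0.4],[[0,10,0],[-32,0,20],0.5],[[0,16,0],[-54,0,34],0.67],[[0,22,0],[-72,0,46],0.67],[[0,28,0],[-81,6,51],0.67],[[0,31.8,0.2],[-85,25,53],0.67],[[0,31.8,0.4],[-85,50,53],0.67],[[0,31.8,0.4],[-85,70,53],0.67],[[0,31.8,0.4],[-85,84,53],0.67],[[0,31.8,0.4],[-85,91,53],0.67]]'

```text
time: 9.72
eef_pos: [0.4798, 0.0531, 0.1244]
tcp_rot: [0.707, 0.006, -0.011, -0.707]
contact_force: [-0.6, 0.4, -0.4]
opening: 0.33
```

Emit:
step_arm --rows '[[[0,0,0],[0,4,0],0.67],[[0,0,0],[0,10,0],0.67],[[0,0,0],[0,14,0],0.67],[[0,0,0],[0,16,0],0.67]]'

```text
time: 10.05
eef_pos: [0.4816, 0.053, 0.1108]
tcp_rot: [0.708, 0.007, -0.009, -0.707]
contact_force: [0.5, -0.2, 0.7]
opening: 0.335
```

```bash
python3 - <<'E'
from m import *
plan(.4826,.0533,.042,1.4)
im,d=viewer.read_camera("side"); save("s8",im,(190,90,310,240),4)
s,R=st(); print(proj(cs,s["eef_pos"]))
E
```

```text
t 10.05 turn [ 0.1 -0.  -0.1] shift [ 1.2 68.8  0.4] pos [0.4816 0.053  0.1108] yaw 1.35 F [ 0.51 -0.18  0.69] open 0.335 q6 -7.0
[[272.69269601 196.01728484]]
```

View pics/s8.png

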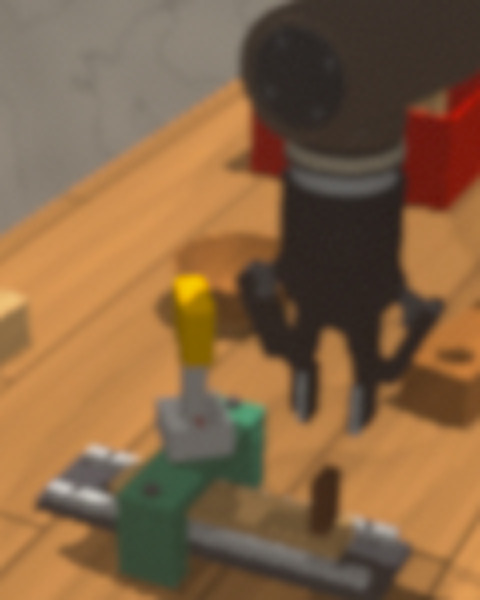

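Emit:
step_arm --rows '[[[0,0,0],[0.5,10,0],0.67],[[0,0,0],[1,28,0],0.67],[[0,0,0],[1,45,0],0.67],[[0,0,0],[1,58,0],0.67],[[0,0,0],[1,66,0],0.67],[[0,0,0],[1,69,0],0.67],[[0,0,0],[1,69,0],0.67],[[0,0,0],[1,69,0],0.67]]'

```text
time: 10.77
eef_pos: [0.4826, 0.0529, 0.0422]
tcp_rot: [0.708, 0.008, -0.009, -0.707]
contact_force: [-0.9, 0.5, -0.4]
opening: 0.332
```

```bash
python3 - <<'E'
from m import *
plan(.4826,.0533,.042,1.4)
im,d=viewer.read_camera("side"); save("s9",im,(190,90,310,240),4)
plan(.4826,.0533,.042,1.4)
E
```

```text
t 10.77 turn [ 0.1 -0.  -0.1] shift [0.1 0.2 0.4] pos [0.4826 0.0529 0.0422] yaw 1.35 F [-0.89  0.5  -0.43] open 0.332 q6 -7.0
t 10.82 turn [ 0.1 -0.  -0.1] shift [-0.2  0.5  0.4] pos [0.4828 0.0529 0.0425] yaw 1.36 F [-0.44 -0.78 -0.59] open 0.331 q6 -7.0
```

View pics/s9.png

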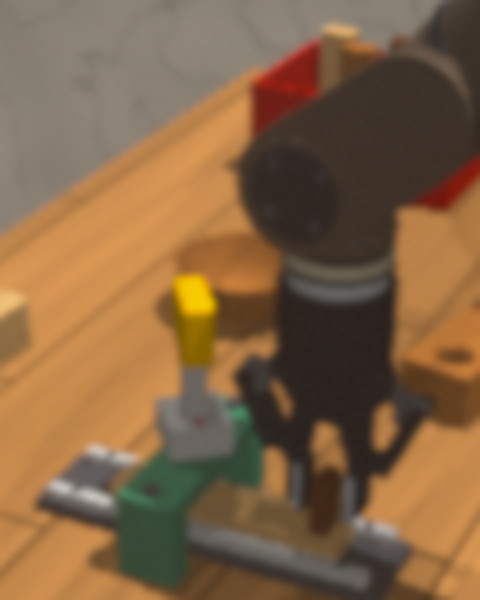

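Emit:
step_arm --rows '[[[0,0,0],[2,0,0],0.67],[[0,0,0],[4,0,0],0.67],[[0,0,0],[5,0,0],0.67],[[0,0,0],[6,0,0],0.67]]'

```text
time: 11.15
eef_pos: [0.4885, 0.053, 0.0421]
tcp_rot: [0.708, 0.008, -0.009, -0.707]
contact_force: [0.0, 0.6, -0.1]
opening: 0.333
```

Emit:
step_arm --rows '[[[0,0,0],[0.7,0,0],0.67],[[0,0,0],[1.4,0,0],0.67]]'

```text
time: 11.32
eef_pos: [0.4896, 0.0531, 0.0417]
tcp_rot: [0.708, 0.007, -0.009, -0.707]
contact_force: [0.2, -0.3, 0.1]
opening: 0.332
```

Emit:
step_arm --rows '[[[0,0,0],[0.7,0,0],0.67],[[0,0,0],[1.4,0,0],0.67]]'

```text
time: 11.48
eef_pos: [0.4908, 0.0531, 0.0416]
tcp_rot: [0.708, 0.007, -0.009, -0.707]
contact_force: [0.8, 0.6, 0.4]
opening: 0.328
```

Emit:
step_arm --rows '[[[0,0,0],[0.7,0,0],0.67],[[0,0,0],[1.4,0,0],0.67]]'

```text
time: 11.65
eef_pos: [0.4912, 0.0532, 0.0414]
tcp_rot: [0.708, 0.006, -0.011, -0.707]
contact_force: [-5.7, -0.5, 2.6]
opening: 0.329
```

Emit:
step_arm --rows '[[[0,0,0],[0.7,0,0],0.67],[[0,0,0],[1.4,0,0],0.67]]'

```text
time: 11.82
eef_pos: [0.4912, 0.0532, 0.0412]
tcp_rot: [0.708, 0.005, -0.012, -0.707]
contact_force: [-8.1, -0.5, 5.8]
opening: 0.333
```

Emit:
step_arm --rows '[[[0,0,0],[0.7,0,0],0.67],[[0,0,0],[1.4,0,0],0.67]]'

```text
time: 11.98
eef_pos: [0.4912, 0.0533, 0.041]
tcp_rot: [0.708, 0.004, -0.014, -0.707]
contact_force: [-12.2, -2.0, 10.5]
opening: 0.332
```

Emit:
step_arm --rows '[[[0,0,0],[-3,0,0],0.67],[[0,0,0],[-5,0,0],0.67]]'

```text
time: 12.15
eef_pos: [0.4901, 0.0531, 0.0416]
tcp_rot: [0.708, 0.008, -0.009, -0.707]
contact_force: [0.6, 0.6, -0.1]
opening: 0.33
```

```bash
python3 - <<'E'
from m import *
plan(.4826,.0533,.042,1.4)
s,R=st(); tcp=s["eef_pos"]
im,d=viewer.read_camera("side"); save("s10",im,(225,150,305,230),8)
im2,d2=viewer.read_camera("top"); save("t10",im2,(220,130,300,230),6)
P=cloud(cs,d)
for u,v in ((253,182),(252,184),(254,186),(258,190),(250,184)): print(u,v,P[v,u].round(4))
E
```

```text
t 12.15 turn [ 0.1 -0.1 -0.1] shift [-7.5 -0.4  0.3] pos [0.4901 0.0531 0.0416] yaw 1.35 F [ 0.55  0.61 -0.11] open 0.33 q6 -6.8
253 182 [0.537  0.0557 0.1388]
252 184 [0.5376 0.0602 0.135 ]
254 186 [0.5381 0.0468 0.122 ]
258 190 [ 0.6061 -0.1284 -0.0014]
250 184 [0.5428 0.0613 0.1342]
```

View pics/s10.png

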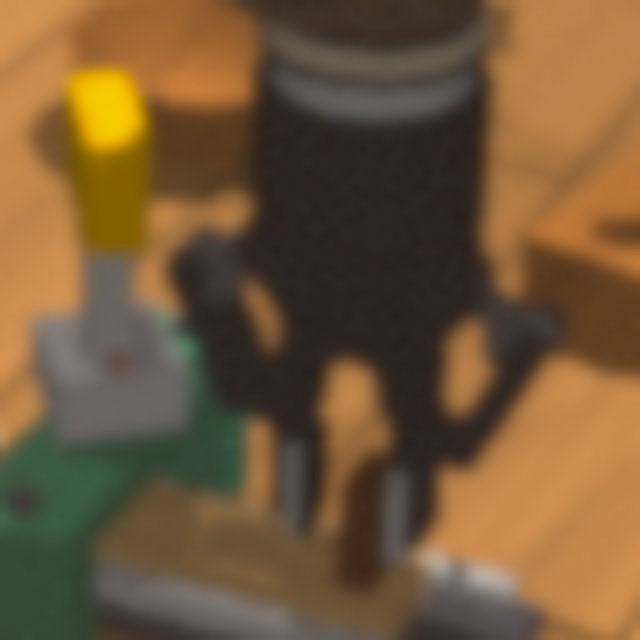

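View pics/t10.png

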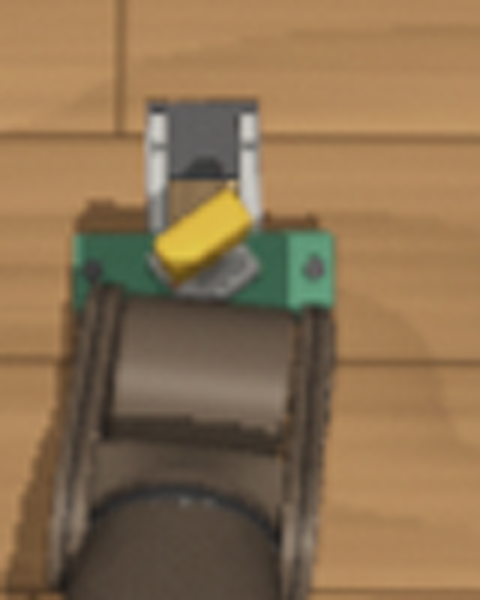

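Emit:
step_arm --rows '[[[0,0,0],[-3,0,0],0.68],[[0,0,0],[-6,0,0],0.68],[[0,0,0],[-9,0,0],0.68],[[0,0,0],[-11,0,0],0.68]]'

```text
time: 12.58
eef_pos: [0.4786, 0.0529, 0.0416]
tcp_rot: [0.708, 0.007, -0.009, -0.707]
contact_force: [-0.4, 0.0, 0.4]
opening: 0.317
```

Emit:
step_arm --rows '[[[0,0,0],[-0.7,0,0],0.68],[[0,0,0],[-1.4,0,0],0.68]]'

```text
time: 12.75
eef_pos: [0.4778, 0.0528, 0.0417]
tcp_rot: [0.708, 0.008, -0.009, -0.707]
contact_force: [1.6, -0.4, -0.9]
opening: 0.321
```

Emit:
step_arm --rows '[[[0,0,0],[-0.7,0.2,0],0.68],[[0,0,0],[-1.4,0.4,0],0.68]]'

```text
time: 12.92
eef_pos: [0.4774, 0.0527, 0.0417]
tcp_rot: [0.708, 0.008, -0.008, -0.706]
contact_force: [3.8, 0.1, -0.6]
opening: 0.321
```

Emit:
step_arm --rows '[[[0,0,0],[-0.7,0.4,0],0.68],[[0,0,0],[-1.4,0.8,0],0.68]]'

```text
time: 13.08
eef_pos: [0.477, 0.0526, 0.0417]
tcp_rot: [0.708, 0.009, -0.007, -0.706]
contact_force: [5.7, -0.3, 1.6]
opening: 0.321
```

Emit:
step_arm --rows '[[[0,0,0],[-0.7,0.4,0],0.68],[[0,0,0],[-1.4,0.8,0],0.68]]'

```text
time: 13.25
eef_pos: [0.4767, 0.0525, 0.0416]
tcp_rot: [0.708, 0.01, -0.007, -0.706]
contact_force: [6.7, 0.6, 2.7]
opening: 0.322
```

Emit:
step_arm --rows '[[[0,0,0],[-0.7,0,0],0.68],[[0,0,0],[-1.4,0,0],0.68]]'

```text
time: 13.42
eef_pos: [0.4753, 0.0524, 0.0417]
tcp_rot: [0.708, 0.01, -0.007, -0.706]
contact_force: [5.5, 0.1, 2.8]
opening: 0.317
```

Emit:
step_arm --rows '[[[0,0,0],[-0.7,0.1,0],0.68],[[0,0,0],[-1.4,0.2,0],0.68]]'

```text
time: 13.58
eef_pos: [0.4741, 0.0523, 0.0416]
tcp_rot: [0.708, 0.01, -0.006, -0.706]
contact_force: [6.4, -0.4, 2.2]
opening: 0.323
```

Emit:
step_arm --rows '[[[0,0,0],[-0.7,-0.6,0],0.68],[[0,0,0],[-1.4,-1.2,0],0.68]]'

```text
time: 13.75
eef_pos: [0.4708, 0.0524, 0.0417]
tcp_rot: [0.708, 0.008, -0.008, -0.706]
contact_force: [3.2, -1.1, 0.1]
opening: 0.322
```

Emit:
step_arm --rows '[[[0,0,0],[-0.7,0,0],0.68]]'

```text
time: 13.83
eef_pos: [0.4701, 0.0524, 0.0417]
tcp_rot: [0.708, 0.009, -0.008, -0.706]
contact_force: [6.5, 0.3, 1.7]
opening: 0.321
```

Emit:
step_arm --rows '[[[0,0,0],[-0.7,0,0],0.68]]'

```text
time: 13.92
eef_pos: [0.4695, 0.0524, 0.0417]
tcp_rot: [0.708, 0.009, -0.008, -0.706]
contact_force: [6.2, -0.1, 2.0]
opening: 0.322
```

Emit:
step_arm --rows '[[[0,0,0],[-0.7,0,0],0.68]]'

```text
time: 14.0
eef_pos: [0.4688, 0.0524, 0.0417]
tcp_rot: [0.708, 0.009, -0.008, -0.706]
contact_force: [4.7, 0.4, 1.5]
opening: 0.32
```

Emit:
step_arm --rows '[[[0,0,0],[-0.7,0,0],0.68]]'

```text
time: 14.08
eef_pos: [0.468, 0.0524, 0.0417]
tcp_rot: [0.708, 0.009, -0.008, -0.706]
contact_force: [5.7, 0.0, 1.8]
opening: 0.318
```

Emit:
step_arm --rows '[[[0,0,0],[-0.7,0,0],0.68]]'

```text
time: 14.17
eef_pos: [0.4674, 0.0524, 0.0417]
tcp_rot: [0.708, 0.009, -0.008, -0.706]
contact_force: [4.8, -0.5, 1.0]
opening: 0.319
```

Emit:
step_arm --rows '[[[0,0,0],[-0.7,0,0],0.68]]'

```text
time: 14.25
eef_pos: [0.4667, 0.0524, 0.0417]
tcp_rot: [0.708, 0.009, -0.008, -0.706]
contact_force: [5.7, -0.4, 1.2]
opening: 0.322
```

Emit:
step_arm --rows '[[[0,0,0],[3,0,0],0.67],[[0,0,0],[6,0,0],0.67],[[0,0,0],[6.5,-6,0],0.67],[[0,0,0],[6.5,-20,0],0.67],[[0,0,0],[6.5,-42,0],0.67],[[0,0,0],[6.5,-72,0],0.67],[[0,0,0],[6.5,-105,0],0.6],[[0,0,0],[6.5,-140,0],0.5],[[0,0,0],[6.5,-168,0],0.4],[[0,0,0],[6.5,-180,0],0.35]]'

```text
time: 15.08
eef_pos: [0.4734, 0.0529, 0.2253]
tcp_rot: [0.708, 0.009, -0.008, -0.706]
contact_force: [0.8, 0.2, 0.8]
opening: 0.653
```

```bash
python3 - <<'E'
from m import *
plan(.581,.0554,.222,33.1)
im,d=viewer.read_camera("side"); save("s11",im,(190,110,290,230),5)
im2,d2=viewer.read_camera("top"); save("t11",im2,(220,130,300,230),6)
np.savez("pics/r11.npz",im=im,d=d,im2=im2,d2=d2)
r,px,W,m=rect(cs,im,(225,145,260,190),(20,190,60),(35,255,255),.19); print(px.min(0),px.max(0))
for z in (.187,.19):
  r,px,W,m=rect(ct,im2,(240,150,268,185),(20,140,160),(35,255,255),z); print(r,px.min(0),px.max(0))
s,R=st(); c=np.array([r[0][0]/1000,r[0][1]/1000,.188]); print("side proj of handle top",proj(cs,c))
E
```

```text
t 15.08 turn [  0.2 -31.7   0.1] shift [107.6   3.6  -0. ] pos [0.4734 0.0529 0.2253] yaw 1.36 F [0.77 0.19 0.75] open 0.653 q6 -7.1
[232.9375 158.9375] [243.5625 180.6875]
((572.2734985351562, 64.73688507080078), (4.607031345367432, 18.13597297668457), 0.43953508138656616) [247.3125 169.4375] [253.3125 170.9375]
((571.7063598632812, 64.69878387451172), (4.59519624710083, 18.089290618896484), 0.439691960811615) [247.3125 169.4375] [253.3125 170.9375]
side proj of handle top [[239.50059208 163.59295395]]
```

View pics/s11.png

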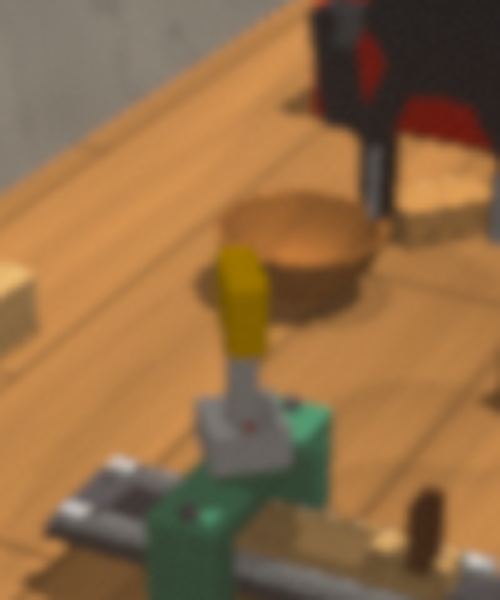

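View pics/t11.png

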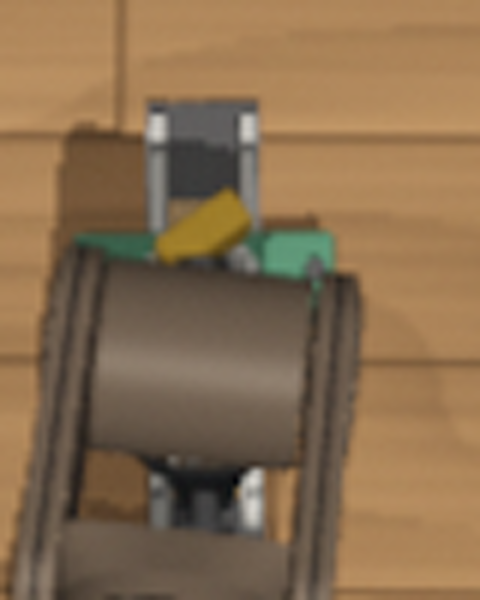

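```bash
python3 - <<'E'
from m import *
im2=cv2.imread("pics/t10.png")[:,:,::-1]
hsv=cv2.cvtColor(np.ascontiguousarray(im2),cv2.COLOR_RGB2HSV); m=cv2.inRange(hsv,(18,120,150),(35,255,255)); cc=blob(m)
px=(cc.reshape(-1,2)+.5)/6-.5+[220,130]; 
for z in (.187,.165):
    W=onplane(ct,px,z)[:,:2]*1000; print(z,cv2.minAreaRect(W.astype(np.float32)))
E
```

```text
0.187 ((579.0482177734375, 55.44476318359375), (24.14103889465332, 50.49050521850586), 36.490745544433594)
0.165 ((583.3358154296875, 55.54884338378906), (24.59662628173828, 51.443359375), 36.490604400634766)
```

Emit:
step_arm --rows '[[[0,-3,0],[8,0,0],0.35],[[0,-8,0],[24,0,0],0.35],[[0,-14,0],[46,0,0],0.35],[[0,-20,0],[70,0,0],0.35],[[0,-26,0],[90,0,0],0.35],[[0,-31,0],[103,1,0],0.35],[[0.1,-33.6,0],[107.5,2,0],0.35],[[0.1,-33.6,0],[107.5,3,0],0.35],[[0.1,-33.6,0],[107.5,3,0],0.35]]'

```text
time: 15.93
eef_pos: [0.5779, 0.0555, 0.2138]
tcp_rot: [-0.673, -0.209, 0.215, 0.676]
contact_force: [0.1, 0.0, -0.8]
opening: 0.651
```

```bash
python3 - <<'E'
from m import *
plan(.581,.0554,.143,35)
im,d=viewer.read_camera("side"); save("s12",im,(190,110,290,230),5)
E
```

```text
t 15.93 turn [-0.4 -0.1 -0.5] shift [ 3.  70.8 -2.3] pos [0.5779 0.0555 0.2138] yaw 34.87 F [ 0.1   0.   -0.78] open 0.651 q6 -39.4
```

View pics/s12.png

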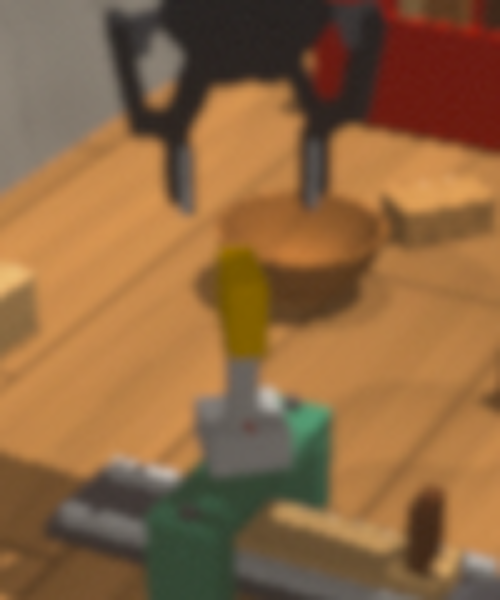

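Emit:
step_arm --rows '[[[-0.4,0,-0.5],[1,8,-1],0.35],[[-0.4,0,-0.5],[3,22,-2],0.35],[[-0.4,0,-0.5],[3,40,-2],0.35],[[-0.4,0,-0.5],[3,55,-2],0.35],[[-0.4,0,-0.5],[3,64,-2],0.35],[[-0.4,0,-0.5],[3,69,-2],0.35],[[-0.4,0,-0.5],[3,70,-2],0.35],[[-0.4,0,-0.5],[3,70,-2],0.35]]'

```text
time: 16.65
eef_pos: [0.5828, 0.0556, 0.1472]
tcp_rot: [0.675, 0.215, -0.21, -0.674]
contact_force: [0.1, -0.1, 0.5]
opening: 0.651
```

```bash
python3 - <<'E'
from m import *
plan(.581,.0554,.143,35)
im,d=viewer.read_camera("side"); save("s13",im,(190,110,290,230),5)
E
```

```text
t 16.65 turn [ 0.3 -0.1  0.3] shift [-1.6  4.2  0.9] pos [0.5828 0.0556 0.1472] yaw 34.94 F [ 0.13 -0.11  0.53] open 0.651 q6 -39.4
```

View pics/s13.png

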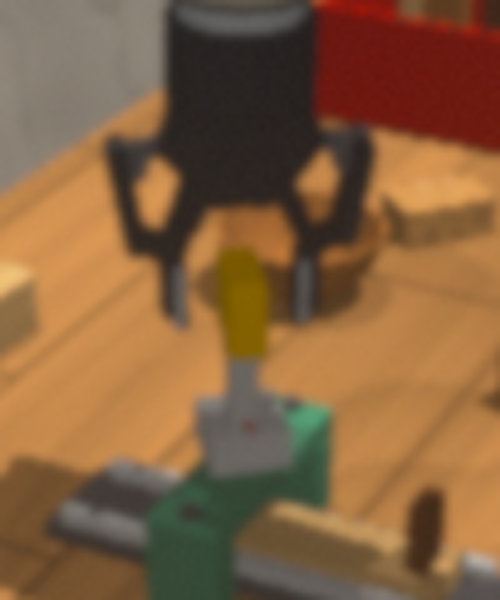

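Fingers straddle the handle (crop 175–305, handle at 243). Correct the small offset and close gently.

Emit:
step_arm --rows '[[[0.3,0,0.3],[-1,2,1],0.5],[[0.3,0,0.3],[-1.6,3,1],0.65],[[0.3,0,0.3],[-1.6,3,1],0.75],[[0.3,0,0.3],[-1.6,3,1],0.85],[[0.3,0,0.3],[-1.6,3,1],0.85],[[0.3,0,0.3],[-1.6,3,1],0.85]]' --newtons 40

```text
time: 17.2
eef_pos: [0.5812, 0.0554, 0.1448]
tcp_rot: [-0.674, -0.213, 0.212, 0.675]
contact_force: [-0.9, -0.7, 1.7]
opening: 0.252
```

```bash
python3 - <<'E'
from m import *
plan(.581,.0554,.143,35)
s,R=st(); print(s["wrist_torque"])
E
```

```text
t 17.2 turn [-0.  -0.   0.1] shift [-0.2  1.8  0.1] pos [0.5812 0.0554 0.1448] yaw 34.95 F [-0.89 -0.72  1.69] open 0.252 q6 -39.5
[-0.03577823  0.14129992 -0.02842913]
```

Emit:
step_arm --rows '[[[0,-1,0],[0,-0.5,0],0.85],[[0,-2.5,0],[0,-1,0],0.85],[[0,-2.5,0],[0,-3,0],0.85],[[0,-2.5,0],[0,-6,0],0.85]]'

```text
time: 17.53
eef_pos: [0.5805, 0.0554, 0.1494]
tcp_rot: [-0.669, -0.227, 0.227, 0.67]
contact_force: [0.8, -0.7, -2.7]
opening: 0.247
```

```bash
python3 - <<'E'
from m import *
plan(.581,.0554,.143,35)
s,R=st(); print(s["wrist_torque"])
E
```

```text
t 17.53 turn [-0.1  2.4 -0. ] shift [ 0.3  6.4 -0.3] pos [0.5805 0.0554 0.1494] yaw 37.44 F [ 0.83 -0.68 -2.75] open 0.247 q6 -42.0
[-0.10900012 -0.14293142 -0.01848992]
```

Emit:
step_arm --rows '[[[0,0,0],[0,-5,0],0.85],[[0,0,0],[0,-12,0],0.85],[[0,0,0],[0,-22,0],0.85],[[0,0,0],[0,-34,0],0.85],[[0,0,0],[0,-46,0],0.85],[[0,0,0],[0,-54,0],0.85],[[0,0,0],[0,-57,0],0.85]]'

```text
time: 18.12
eef_pos: [0.5822, 0.0554, 0.2105]
tcp_rot: [0.67, 0.229, -0.225, -0.669]
contact_force: [0.2, -0.2, -1.8]
opening: 0.246
```

```bash
python3 - <<'E'
from m import *
plan(.4778,-.188,.16,83.5)
im,d=viewer.read_camera("side"); save("s14",im,(190,80,290,230),4)
s,R=st(); print(proj(cs,s["eef_pos"]-[0,0,.068]))
E
```

```text
t 18.12 turn [  0.2 -46.    0.2] shift [-231.1   49.9 -129.6] pos [0.5822 0.0554 0.2105] yaw 37.45 F [ 0.16 -0.18 -1.79] open 0.246 q6 -42.0
[[237.6491829  176.94470892]]
```

View pics/s14.png

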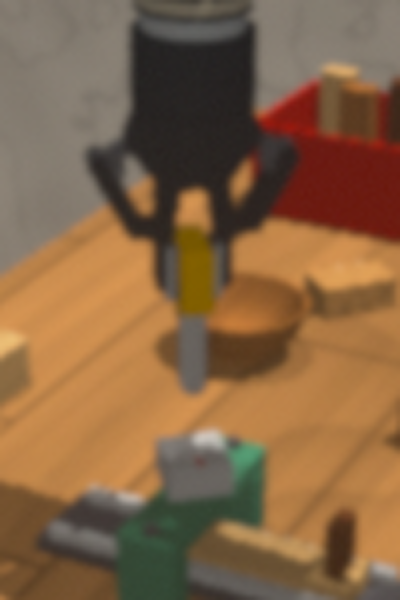

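Emit:
step_arm --rows '[[[0,-5,0],[-10,0,-5],0.85],[[0,-11,0],[-32,2,-18],0.85],[[0,-17,0],[-60,6,-34],0.85],[[0,-23,0],[-92,12,-52],0.85],[[0,-29,0],[-124,18,-70],0.85],[[0,-35,0],[-156,24,-87],0.85],[[0,-40,0],[-186,28,-104],0.85],[[0,-44,0],[-211,32,-118],0.85],[[0.1,-46,0.2],[-226,35,-127],0.85],[[0.2,-46,0.2],[-231,38,-129.6],0.85]]'

```text
time: 19.0
eef_pos: [0.4752, -0.1901, 0.1686]
tcp_rot: [-0.527, -0.468, 0.472, 0.529]
contact_force: [-0.5, 0.2, -1.3]
opening: 0.252
```

Emit:
step_arm --rows '[[[0,0,0],[0,4,0],0.85],[[0,0,0],[0,8,0],0.85],[[0,0,0],[0,10,0],0.85]]'

```text
time: 19.25
eef_pos: [0.4764, -0.1867, 0.1582]
tcp_rot: [-0.526, -0.469, 0.472, 0.529]
contact_force: [-0.2, 0.5, -1.8]
opening: 0.252
```

```bash
python3 - <<'E'
from m import *
plan(.4778,-.188,.125,83.5)
im,d=viewer.read_camera("side"); save("s15",im,(270,90,350,200),6)
s,R=st(); print(proj(cs,s["eef_pos"]-[0,0,.07]))
E
```

```text
t 19.25 turn [-0.3 -0.   0. ] shift [-1.1 33.2 -1.8] pos [ 0.4764 -0.1867  0.1582] yaw 83.48 F [-0.25  0.46 -1.75] open 0.252 q6 -116.1
[[304.89800039 166.44457992]]
```

View pics/s15.png

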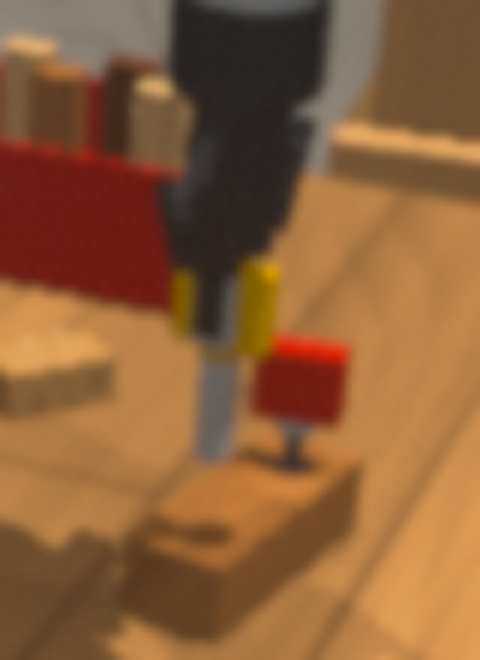

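```bash
python3 - <<'E'
from m import *
print(onplane(cs,[(302.5,178.1)],.045), proj(cs,[.4778,-.188,.045]))
E
```

```text
[[ 0.48100864 -0.1879616   0.045     ]] [[303.46808425 178.32665794]]
```

Emit:
step_arm --rows '[[[-0.3,0,0],[-1,6,-2],0.85],[[-0.3,0,0],[-1,15,-3],0.85],[[-0.3,0,0],[-1,25,-3],0.85],[[-0.3,0,0],[-1,33,-3],0.85],[[-0.3,0,0],[-1,40,-3],0.85],[[-0.3,0,0],[-1,45,-3],0.85],[[-0.3,0,0],[-1,48,-3],0.85]]'

```text
time: 19.88
eef_pos: [0.4786, -0.189, 0.1098]
tcp_rot: [-0.528, -0.47, 0.471, 0.528]
contact_force: [0.0, 0.2, -1.5]
opening: 0.256
```

```bash
python3 - <<'E'
from m import *
plan(.479,-.188,.078,83.5)
im,d=viewer.read_camera("side"); save("s16",im,(270,90,350,200),6)
E
```

```text
t 19.88 turn [-0.  -0.1 -0. ] shift [ 1.  31.8 -0.4] pos [ 0.4786 -0.189   0.1098] yaw 83.45 F [ 0.04  0.16 -1.46] open 0.256 q6 -116.3
```

View pics/s16.png

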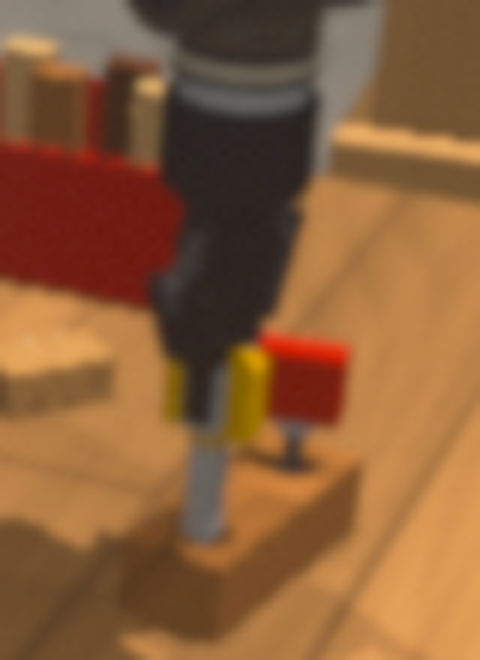

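Emit:
step_arm --rows '[[[0,0,0],[0,4,0],0.85],[[0,0,0],[0,9,0],0.85],[[0,0,0],[0,14,0],0.85],[[0,0,0],[0,19,0],0.85],[[0,0,0],[0,24,0],0.85],[[0,0,0],[0,27,0],0.85],[[0,0,0],[0,29,0],0.85]]'

```text
time: 20.52
eef_pos: [0.4788, -0.1891, 0.0814]
tcp_rot: [0.528, 0.47, -0.471, -0.528]
contact_force: [-0.1, -0.1, -2.5]
opening: 0.253
```

Emit:
step_arm --rows '[[[0,0,0],[0,1,0],0.85],[[0,0,0],[0,2,0],0.85]]'

```text
time: 20.68
eef_pos: [0.4792, -0.1894, 0.0801]
tcp_rot: [0.528, 0.471, -0.471, -0.527]
contact_force: [0.3, 1.2, -2.4]
opening: 0.253
```

Emit:
step_arm --rows '[[[0,0,0],[0,1,0],0.85],[[0,0,0],[0,2,0],0.85],[[0,0,0],[0,3,0],0.85]]'

```text
time: 20.93
eef_pos: [0.4792, -0.1894, 0.0772]
tcp_rot: [0.528, 0.471, -0.471, -0.527]
contact_force: [0.2, 0.6, -1.6]
opening: 0.252
```

Emit:
step_arm --rows '[[[0,0,0],[0,1,0],0.85],[[0,0,0],[0,2,0],0.85]]'

```text
time: 21.1
eef_pos: [0.4796, -0.1896, 0.0768]
tcp_rot: [0.528, 0.471, -0.471, -0.527]
contact_force: [-3.3, 1.9, 11.2]
opening: 0.252
```

Emit:
step_arm --rows '[[[0,0,0],[0,-2,0],0.85],[[0,0,0],[0,-2,0],0.7],[[0,0,0],[0,-2,0],0.5],[[0,0,0],[0,-2,0],0.35],[[0,0,0],[0,-3,0],0.35],[[0,0,0],[0,-4,0],0.35]]'

```text
time: 21.6
eef_pos: [0.479, -0.1893, 0.0791]
tcp_rot: [0.528, 0.471, -0.471, -0.527]
contact_force: [0.0, -0.2, -0.7]
opening: 0.648
```

```bash
python3 - <<'E'
from m import *
plan(.479,-.188,.19,83.5)
im,d=viewer.read_camera("side"); save("s17",im,(270,90,350,200),6)
E
```

```text
t 21.6 turn [ 0.  -0.1 -0.1] shift [ 1.200e+00 -1.109e+02  1.000e-01] pos [ 0.479  -0.1893  0.0791] yaw 83.45 F [ 0.05 -0.22 -0.67] open 0.648 q6 -116.3
```

View pics/s17.png

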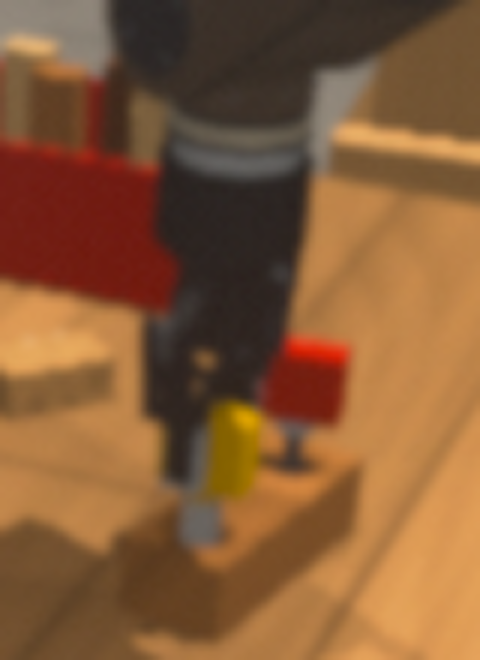

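The driver stands in its hole with the fingers open. I retreat straight up, then go back to the tab for a final drag check.

Emit:
step_arm --rows '[[[0,0,0],[0,-8,0],0.35],[[0,0,0],[0,-22,0],0.35],[[0,0,0],[0,-42,0],0.35],[[0,0,0],[0,-66,0],0.35],[[0,0,0],[0,-90,0],0.35],[[0,0,0],[0,-106,0],0.35],[[0,0,0],[0,-111,0],0.35]]'

```text
time: 22.23
eef_pos: [0.4807, -0.1902, 0.1944]
tcp_rot: [0.531, 0.471, -0.47, -0.525]
contact_force: [0.6, -0.1, 0.7]
opening: 0.65
```

```bash
python3 - <<'E'
from m import *
plan(.473,.0531,.18,1.4)
im,d=viewer.read_camera("side"); save("s18",im,(200,120,350,220),5)
E
```

```text
t 22.23 turn [ 0.5 82.1  0.1] shift [240.9  13.2  35.5] pos [ 0.4807 -0.1902  0.1944] yaw 83.45 F [ 0.64 -0.14  0.74] open 0.65 q6 -116.3
```

View pics/s18.png

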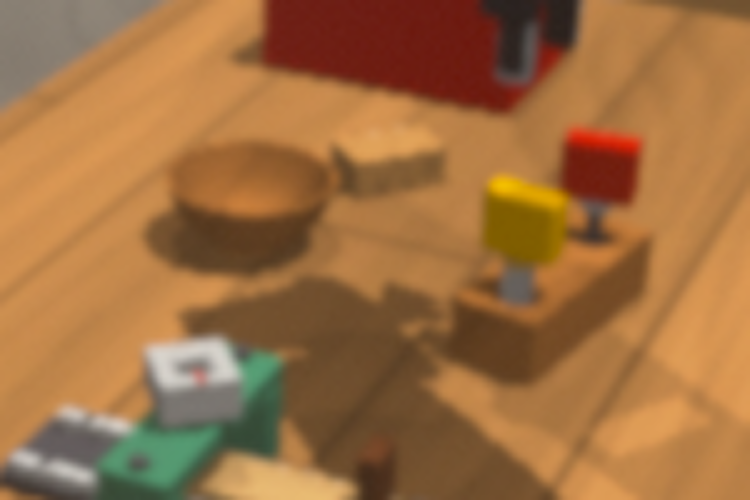

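Emit:
step_arm --rows '[[[0,6,0],[10,0,1],0.4],[[0,13,0],[32,0,4],0.5],[[0,20,0],[60,0,8],0.6],[[0,27,0],[92,0,13],0.67],[[0,34,0],[124,0,18],0.67],[[0,41,0],[156,0,23],0.67],[[0,48,0],[186,2,28],0.67],[[0,55,0],[212,5,32],0.67],[[0,62,0],[230,9,35],0.67],[[0,69,0],[240,13,35.5],0.67]]'

```text
time: 23.12
eef_pos: [0.4697, 0.0555, 0.1752]
tcp_rot: [0.702, 0.087, -0.088, -0.702]
contact_force: [-0.1, 0.1, 0.0]
opening: 0.331
```

```bash
python3 - <<'E'
from m import *
plan(.4733,.0529,.12,1.4)
E
```

```text
t 23.12 turn [ 0.  12.8 -0.1] shift [ 2.9 55.2 -3.4] pos [0.4697 0.0555 0.1752] yaw 14.23 F [-0.09  0.09  0.03] open 0.331 q6 -19.8
```

Emit:
step_arm --rows '[[[0,6,0],[1,4,-1],0.67],[[0,12.8,0],[2,15,-1],0.67],[[0,12.8,0],[2,30,-1],0.67],[[0,12.8,0],[2,45,-1],0.67],[[0,12.8,0],[2,53,-1],0.67],[[0,12.8,0],[2,55,-1],0.67],[[0,12.8,0],[2,55,-1],0.67]]'

```text
time: 23.7
eef_pos: [0.4724, 0.0528, 0.1206]
tcp_rot: [0.707, 0.009, -0.011, -0.707]
contact_force: [0.1, 0.3, 0.4]
opening: 0.329
```

```bash
python3 - <<'E'
from m import *
plan(.4733,.0529,.042,1.4)
im,d=viewer.read_camera("side"); save("s19",im,(225,130,315,230),6)
E
```

```text
t 23.7 turn [ 0.   0.2 -0.1] shift [ 1.  78.6  0.1] pos [0.4724 0.0528 0.1206] yaw 1.64 F [0.08 0.31 0.43] open 0.329 q6 -7.5
```

View pics/s19.png

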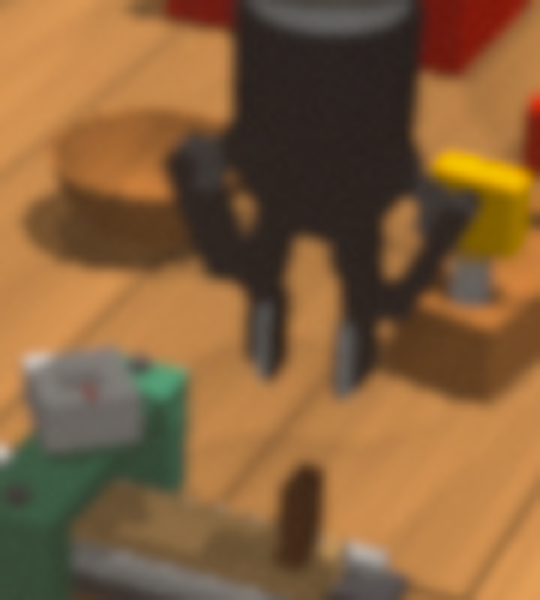

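Emit:
step_arm --rows '[[[0,0,0],[1,10,0],0.67],[[0,0,0],[1,28,0],0.67],[[0,0,0],[1,48,0],0.67],[[0,0,0],[1,64,0],0.67],[[0,0,0],[1,74,0],0.67],[[0,0,0],[1,78,0],0.67],[[0,0,0],[1,78,0],0.67],[[0,0,0],[1,78,0],0.67]]'

```text
time: 24.42
eef_pos: [0.4751, 0.0526, 0.0444]
tcp_rot: [0.707, 0.011, -0.01, -0.707]
contact_force: [-0.6, -0.6, -0.8]
opening: 0.331
```

Emit:
step_arm --rows '[[[0,0,0],[2,0,0],0.67],[[0,0,0],[4,0,0],0.67],[[0,0,0],[5,0,0],0.67],[[0,0,0],[5,0,0],0.67]]'

```text
time: 24.75
eef_pos: [0.4801, 0.0528, 0.0445]
tcp_rot: [0.707, 0.011, -0.009, -0.707]
contact_force: [-0.4, -0.0, -0.3]
opening: 0.329
```

Emit:
step_arm --rows '[[[0,0,0],[0.8,0,0],0.67],[[0,0,0],[1.5,0,0],0.67]]'

```text
time: 24.92
eef_pos: [0.4804, 0.0529, 0.0439]
tcp_rot: [0.707, 0.01, -0.011, -0.707]
contact_force: [-2.8, -1.4, 2.0]
opening: 0.332
```

Emit:
step_arm --rows '[[[0,0,0],[0.7,-0.1,0],0.67],[[0,0,0],[1.4,-0.3,0],0.67]]'

```text
time: 25.08
eef_pos: [0.4805, 0.053, 0.0437]
tcp_rot: [0.707, 0.009, -0.012, -0.707]
contact_force: [-6.9, -0.5, 4.5]
opening: 0.326
```

Emit:
step_arm --rows '[[[0,0,0],[0.7,-0.3,0],0.67],[[0,0,0],[1.4,-0.6,0],0.67]]'

```text
time: 25.25
eef_pos: [0.4814, 0.0531, 0.0438]
tcp_rot: [0.707, 0.008, -0.012, -0.707]
contact_force: [-4.3, -0.6, 0.3]
opening: 0.329
```

Emit:
step_arm --rows '[[[0,0,0],[0.6,0,0],0.67]]'

```text
time: 25.33
eef_pos: [0.482, 0.0531, 0.0437]
tcp_rot: [0.707, 0.008, -0.012, -0.707]
contact_force: [-5.6, 0.4, 2.4]
opening: 0.326
```

Emit:
step_arm --rows '[[[0,0,0],[0.6,-0.1,0],0.67]]'

```text
time: 25.42
eef_pos: [0.4827, 0.0532, 0.0438]
tcp_rot: [0.707, 0.009, -0.012, -0.707]
contact_force: [-5.1, -0.5, 0.1]
opening: 0.329
```

Emit:
step_arm --rows '[[[0,0,0],[0.6,-0.1,0],0.67]]'

```text
time: 25.5
eef_pos: [0.4837, 0.0532, 0.0439]
tcp_rot: [0.707, 0.009, -0.011, -0.707]
contact_force: [-3.6, -0.9, -0.6]
opening: 0.332
```

Emit:
step_arm --rows '[[[0,0,0],[0.6,0,0],0.67]]'

```text
time: 25.58
eef_pos: [0.4847, 0.0532, 0.0441]
tcp_rot: [0.707, 0.009, -0.011, -0.707]
contact_force: [-3.7, -0.9, -0.2]
opening: 0.328
```

Emit:
step_arm --rows '[[[0,0,0],[0.6,0,0],0.67]]'

```text
time: 25.67
eef_pos: [0.4858, 0.0531, 0.0443]
tcp_rot: [0.707, 0.01, -0.011, -0.707]
contact_force: [-4.2, 0.0, -1.4]
opening: 0.333
```

Emit:
step_arm --rows '[[[0,0,0],[0.6,0,0],0.67]]'

```text
time: 25.75
eef_pos: [0.4866, 0.0531, 0.0444]
tcp_rot: [0.707, 0.01, -0.011, -0.707]
contact_force: [-5.4, -0.7, -1.2]
opening: 0.33
```

Emit:
step_arm --rows '[[[0,0,0],[0.6,0,0],0.67]]'

```text
time: 25.83
eef_pos: [0.4874, 0.0531, 0.0446]
tcp_rot: [0.707, 0.01, -0.01, -0.707]
contact_force: [-4.5, 0.8, -0.7]
opening: 0.325
```

Emit:
step_arm --rows '[[[0,0,0],[0.6,0,0],0.67]]'

```text
time: 25.92
eef_pos: [0.4881, 0.0531, 0.0447]
tcp_rot: [0.707, 0.01, -0.01, -0.707]
contact_force: [-4.4, 0.2, -1.6]
opening: 0.332
```

Emit:
step_arm --rows '[[[0,0,0],[0.6,0,0],0.67]]'

```text
time: 26.0
eef_pos: [0.4888, 0.0532, 0.0447]
tcp_rot: [0.707, 0.01, -0.01, -0.707]
contact_force: [-3.8, -0.8, -1.0]
opening: 0.329
```

Emit:
step_arm --rows '[[[0,0,0],[0.6,0,0],0.67]]'

```text
time: 26.08
eef_pos: [0.4895, 0.0532, 0.0448]
tcp_rot: [0.707, 0.01, -0.01, -0.707]
contact_force: [-4.8, 0.4, -0.9]
opening: 0.329
```

The drag is about 4.3 N with a slight lift, or about 4.8 N without it. That puts the foot at about 3.2 N, the same in both directions, so I back off and clear out.

Emit:
step_arm --rows '[[[0,0,0],[-3,0,0],0.67],[[0,0,0],[-6,0,0],0.67],[[0,0,0],[-7.5,0,0],0.67],[[0,0,0],[-7.5,-8,0],0.67],[[0,0,0],[-7.5,-22,0],0.67],[[0,0,0],[-7.5,-45,0],0.67],[[0,0,0],[-7.5,-75,0],0.67],[[0,0,0],[-7.5,-110,0],0.67],[[0,0,0],[-7.5,-140,0],0.67],[[0,0,0],[-7.5,-150,0],0.67]]'

```text
time: 26.92
eef_pos: [0.4855, 0.0529, 0.2019]
tcp_rot: [0.708, 0.015, -0.006, -0.706]
contact_force: [0.8, -0.6, 1.0]
opening: 0.326
```

Emit:
step_arm --rows '[[[0,0,0],[0,0,0],0.67],[[0,0,0],[0,0,0],0.67]]'

```text
time: 27.08
eef_pos: [0.4823, 0.0531, 0.1953]
tcp_rot: [0.707, 0.011, -0.009, -0.707]
contact_force: [-0.7, 0.2, -0.4]
opening: 0.328
```

```bash
python3 - <<'E'
from m import *
plan(.4733,.0529,.19,1.4)
im,d=viewer.read_camera("side"); save("s20",im,(190,100,340,240),5)
im2,d=viewer.read_camera("top"); save("t20",im2)
r,px,W,m=rect(ct,im2,(318,190,342,220),(20,140,160),(35,255,255),.116); print("handle top now",r)
E
```

```text
t 27.08 turn [0.1 0.2 0.1] shift [-9.   5.3  0.1] pos [0.4823 0.0531 0.1953] yaw 1.65 F [-0.72  0.24 -0.39] open 0.328 q6 -7.3
handle top now ((477.6285400390625, -188.48245239257812), (22.291669845581055, 52.321754455566406), 82.96945190429688)
```

View pics/s20.png

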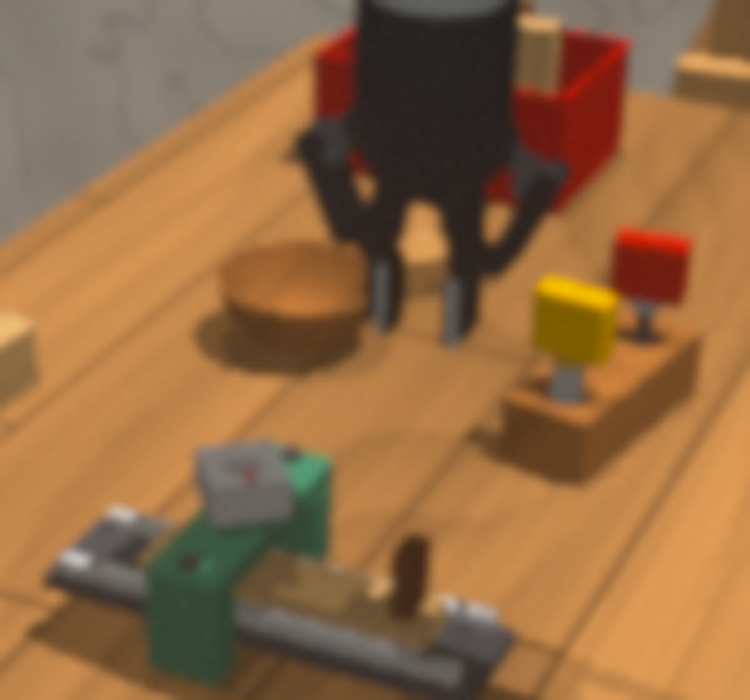

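View pics/t20.png

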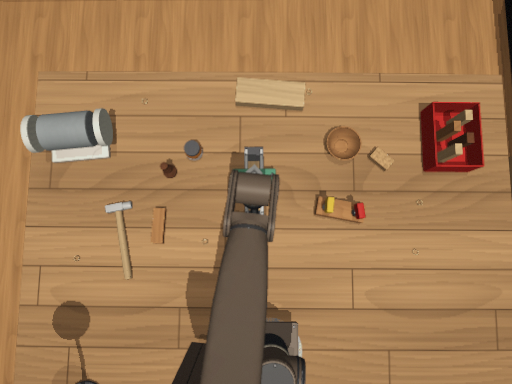

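The pictures show the driver upright at (330,204) in the top view, within 1 mm of its starting position. The bystanders haven't moved, the block is flat under the screw with its tab at crop (410,575), and the gripper is clear.

```bash
python3 -c "
from plant import ctrl
print(ctrl.sign_off())"
```

```text
the job is handed in; nothing more can be done
None
```

I set the stop screw, put the yellow driver back in its rack hole and handed the job in at about 27 s. No verdict came back.

**Turning:** The driver went about 15 mm into the socket, and I turned it 61° clockwise with no high forces. The first setting was already right, so I made no further turns.

**Drag:** I slid the block about 10 mm each way by its tab. Press values assume the nominal 0.6 friction; ±15 % friction puts the press at about 2.7 to 3.8 N.

| Slide | Measured drag | Vertical force on the tab | Press worked out |
|---|---|---|---|
| Toward the robot, driver in the socket | about 5.6 N | 1.5 N down | about 3.1 N |
| Away from the robot, driver back in the rack | about 4.3 N | 1 N up | about 3.3 N |

Without the vertical force, the drag works out at about 4.8 N, inside the range you gave. Single force readings scattered by about 0.6 N.

**Final views:** The driver stands upright in its own hole, with its handle within about 1 mm of where it began. The block lies flat under the screw about 2 mm from its start, judged from the finger positions. The bystanders look unmoved and the gripper touches nothing.

**What went wrong:** My first push on the tab, away from the robot, did not move the block. The compliant arm pressed down with about 10 N and pushed with about 12 N before I backed off. I believe only the tab was touched. After that I adjusted the height while pushing.

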